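Slip the spacer behind the panel at the right stop and hold it flush

TASK

In the ship modeller's gluing jig, push the carrier along its rail by the post until its panel is squarely opposite the one stop block that leaves a gap wide enough for the wooden spacer. Then pick up the spacer and slide it upright, more than half-way down, into the middle of that gap without forcing it in anywhere narrower, press the plywood panel with it until the panel is flush against the carrier's fence, and finish like that: still gripping the spacer and holding the panel pressed. Leave the other things on the bench where they are.

Things in the scene. Friction and masses are not known exactly. Their poses are not given: they have to be found in the camera images.
- jig: the gluing jig's fixed aluminium base plate, 175 x 420 mm, 10 mm thick, lying on the bench; the plate reaches from 65 mm before its origin (jig -x, towards the robot) to 110 mm beyond it, and 210 mm to either side. Origin on the bench, in the middle of the plate's length. Jig +y runs along the rail, from the carrier's parking end to the far end; jig +x points away from the three stop blocks. The jig is placed anew each time, turned by up to 0.12 rad.
- carrier (a joint): travel of the carrier along jig +y, m: 0 at the parking end stop, 0.32 at the other; at 0 the carrier's middle is 150 mm to the -y side of the jig's origin. It slides with about 3 N of friction and stays where it is left; there is no catch.
- carrier_handle (a point): middle of the carrier's upright black handle post, 12 mm (jig x) by 14 mm (jig y), reaching from 22 to 70 mm above the bench; this point is 50 mm above the bench and at the middle of the carrier's length. The carrier is a 70 mm long (jig y) steel plate, its top 22 mm above the bench, with an upright aluminium fence whose back is 26 mm from the post's near side, on the side of the stops. The fence is 8 mm thick and its top is 60 mm above the bench.
- panel_face (a point): middle of the free face (towards the stop blocks, jig -x) of the upright plywood panel, 50 mm (jig y) x 38 mm high x 10 mm thick, carried on sprung guide pins in front of the fence (nothing lies below it but the jig plate); its top is 60 mm and its middle 41 mm above the bench. It is centred on the carrier's length, 58 mm to the -x side of the handle when not pressed.
- panel (a joint): how far the panel is pushed towards the fence (jig +x), m: 0 at rest (a spring holds it 8 mm off the fence), 0.008 flush against the fence. It takes about 6 N to bring it flush; let go, it springs back.
- stop_a: fixed dark hardwood stop block, 40 mm wide (jig y), its top 60 mm above the bench, origin at its underside on the jig plate (10 mm up), axes as the jig's, 40 mm to the -x side of the jig's origin. Its flat face towards the panel is 44 mm on the +x side of its origin: with the carrier opposite, the gap to the unpressed panel is 8 mm, too narrow for the spacer. The three blocks stand in a row at 100 mm pitch along the rail, in a different order each time.
- stop_b: as stop_a, but its face is 40 mm from its origin: gap to the unpressed panel 12 mm, too narrow for the spacer.
- stop_c: as stop_a, but shorter: its face is only 26 mm from its origin, so the gap to the unpressed panel is 26 mm, the only one wide enough for the spacer. Below the gap lies the jig plate, 10 mm above the bench.
- spacer_mid (a point): centre of the loose wooden spacer, a plain slab 16 mm thick (its x) x 40 mm wide (its y) x 90 mm tall (its z), standing upright on the bench; the point is half-way up, 45 mm above its lower end. 40 to 80 g.
- glue: bystander: white glue bottle, 44 mm across, 110 mm tall, standing; origin at its underside centre
- tub: bystander: white open plastic tub, about 110 mm across, 110 mm tall; origin at its underside centre
- spool: bystander: white empty thread spool, 40 mm across, 32 mm tall, standing; origin at its underside centre
- pliers: bystander: small pliers lying flat, about 135 mm long, 14 mm high, jaws along +x from the pivot, where the origin is
- pin_vise: bystander: thin steel pin vise lying flat, 100 mm long, 12 mm thick; origin at its underside centre
- sanding_block: bystander: cork sanding block 65 x 35 x 25 mm; origin at its underside centre
- driver: bystander: small screwdriver lying flat, 140 mm long
Not all that is in view belongs to the job. Of the things like the part that bears spacer_mid, leave any that is blue; of the rest the smaller one is meant.

How it is judged:
On the way, in this order (a step that is already met when the one before it is completed fails the run):
1. the carrier stands opposite the stop block with the wide gap, its panel not yet pressed (y of carrier_handle in the frame of stop_c between -0.01 and 0.01 m and value of joint panel below 0.003 m and velocity of joint carrier between -0.01 and 0.01 m/s), for 0.2 s.
2. the spacer is upright in the wide gap, more than half-way down, between stop block and panel (y of carrier_handle in the frame of stop_c between -0.01 and 0.01 m and x of spacer_mid in the frame of stop_c between 0.028 and 0.058 m and y of spacer_mid in the frame of stop_c between -0.018 and 0.018 m and height (world z) of spacer_mid below 0.087 m and angle between spacer_mid's own z axis and vertical below 0.15 rad and angle between the x axis of spacer_mid and the x axis of stop_c, either way round below 0.2 rad), for 0.2 s.
At the end, for the whole second after the job is handed in: Carrier within 10 mm of the wide-gap stop's middle; spacer upright (0.15 rad), square (0.2 rad), within 18 mm of that middle, 18 mm or more below the panel's top; panel within 1.8 mm of flush, pressed by the spacer (over 2.5 N), which the fingers alone grip; at rest (all of step 2 and value of joint panel above 0.0062 m and contact force between panel and spacer above 2.5 N and contact force between the fingers and spacer above 2 N and contact force between each of the fingers, the arm and panel below 0.5 N and linear speed of spacer below 0.02 m/s); the arm keeps its last pose, push and grip.
It fails at once if the spacer is forced against a stop block with too narrow a gap (over 10 N) (contact force between spacer and stop_a above 10 N or contact force between spacer and stop_b above 10 N).
It fails at once if a bystander is moved by more than 30 mm (distance of any of glue, tub, spool, pliers, pin_vise, sanding_block, driver from where it was at the start of the episode above 0.03 m).
It also fails if it takes over 58 s, if anything falls off the work surface, if the arm or the gripper's body presses on something with over 40 N, if the wrist force passes 120 N, or if a joint passes its speed limit or range.

ROBOT

A 6-joint arm with a two-finger parallel gripper is mounted at the origin on the work surface. World frame = base frame: x ahead of the robot, y to its left, z up, the work surface at z = 0. Lengths are in m, angles in rad, forces in N, time in s.
With the tool pointing down it reaches from about 0.3 to 0.875 m from the base axis. Payload 4.2 kg.
Tool frame: the origin (TCP) lies on the centre line of the jaws, within the pads' length; the fingertips stand robot.tips_ahead ahead of it and the grasp point (between the pads) lies 2 mm behind it (robot.tips_ahead is the distance from the TCP to the fingertips, in m); y points along the fingers, z is the direction in which the jaws open and shut, and the axes are right-handed (so a half turn about y gives the same grasp; the last joint's range is limited). The gripper opens to 85 mm and grips with 20 to 120 N. Pads are 22 mm wide; open, the fingers measure 114 mm over their backs; the gripper's body (76 mm by 85 mm) begins 54 mm behind the grasp point. The pads swing forward as they close: fully open they stand 13 mm farther back than shut.
Start: joints at [1.142, 0.32, 1.565, -0, 1.257, -0.02], TCP at [0.229, 0.528, 0.248] pointing down, gripper open.
Joint ranges: [-3.11, 3.11], [-0.84, 2.01], [0.21, 2.61], [-1.34, 4.49], [0.05, 2.63], [-2.56, 2.56]. Speed limits (rad/s): [2.57, 2.57, 3.14, 3.14, 3.14, 3.14].

INTERFACE

Orientations are given as a 3x3 rotation matrix whose columns are the frame's x, y, z axes.
In Python, from plant import robot, vision, workorder gives the robot as it stands.
- The arm moves only by the tool drive_tool, never from a script. Its argument "rows" is a list of rows, each an object of numbers: "rx", "ry", "rz": the turn, a rotation vector about the tool's x, y, z in degrees; "x", "y", "z": the shift along the tool's x, y, z in mm; "jaw": the closure, from 0 (fully open) to 1 (shut). A call has 1 to 8 rows; each row shifts and turns the pose as measured when the row begins, along the tool's axes as they then stand; what a row does not reach is not made up. A row lasts 1/10 s, in which the tool goes at most 50 mm and 8.59 degrees, less where a joint would pass 70% of its speed; a pose out of reach is approached as far as the arm can. A call is refused whole if a number of a shift passes 50 or a number of a turn 8.59, either way. A call with a gripper value outside its range is refused whole. The fingers move at their own pace and stop on an object; "newtons" is the grip in N (left out, the last holds). Time passes only in rows, so rows that do not move let the fingers close. It gives the time, the measured TCP pose, the force and the opening at its end, in the units of the state.
- robot.get_state(): the state, without advancing time (a new reading comes with each control period).
- vision.read_camera(name): name is "side" or "top" or "wrist"; returns the picture (400x640x3 uint8, blue, green, red); there is no depth.
- vision.camera_model(name): a dict with "fx", "fy", "cx", "cy" (pixels), "pose" (4x4, takes a point from camera to world coordinates); the wrist camera has in their place "mount" (4x4, takes a point from camera to tool coordinates, whose origin is the TCP and whose axes are the tool frame's). Camera axes: x right, y up, looking along -z (the intrinsics and any distortion apply to the point x, -y, -z); pixel columns grow to the right and rows downward; lengths in m; the calibration is good to about 2 mm. The wrist camera is an equidistant fisheye: a pixel r from the principal point sees the ray r / f radians off the axis. A picture is of the moment at which its call begins: read the wrist's pose just before it. camera_model takes no time and is no camera call.
- workorder.sign_off(): hands the job in, once; it reports no verdict.
The state is a dict: "t": time; "joint_pos": joint angles; "qd": joint speeds; "tau": joint torques, N m; "tool_pos": TCP position; "orientation": TCP orientation; "ft_force": force on the tool from outside, world axes, zero at the start; "moment": the same for the moment, N m; "gripper_width": opening from 0.0 (shut) to 1.0 (fully open).
Only numpy, scipy, OpenCV 4.12 (cv2) and the standard library are available. Lean on these libraries where they do the work, as an engineer would, in place of code of your own. Each camera call takes 0.05 s, during which the arm holds its last target.

## Working session

There is one attempt and no reset: what is moved stays moved. The work goes in short steps, Python scripts to look and compute and a tool call to move; the robot and the scene stay as the last step left them, time stands still between calls to the robot, and variables do not carry over. Pictures are saved under pics/ and viewed, and the job is handed in when it is done.

Besides the shell and the picture viewer there is one more tool, called after "Request:" by a JSON object that holds its "fn" and its "kwargs". drive_tool: Moves the arm, as the interface text tells. Its arguments: {"type":"object","properties":{"rows":{"type":"array"},"newtons":{"type":"number"}},"required":["rows"]}

```bash
mkdir -p pics
python3 - <<'E'
from plant import robot, vision, workorder
import cv2, numpy as np
np.set_printoptions(precision=4,suppress=True)
print(robot.get_state(), robot.tips_ahead)
for n in ["side","top","wrist"]:
    cv2.imwrite(f"pics/{n}0.png",vision.read_camera(n)); print(n,vision.camera_model(n))
E
```

```text
{'t': 0.0, 'joint_pos': array([ 1.142 ,  0.3203,  1.5657,  0.    ,  1.2574, -0.02  ]), 'qd': array([ 0.0012, -0.0002, -0.0001,  0.0018, -0.0005,  0.0003]), 'tau': array([  0.0005, -41.552 , -23.4168,   0.    ,   0.0083,   0.    ]), 'tool_pos': array([0.2284, 0.5272, 0.2475]), 'orientation': array([[ 0.9176, -0.0007,  0.3975],
       [-0.3975, -0.0016,  0.9176],
       [-0.    , -1.    , -0.0018]]), 'ft_force': array([ 0.0185, -0.1081,  0.0238]), 'moment': array([-0.0224, -0.0246, -0.0202]), 'gripper_width': 0.9985195971803505} 0.017
side {'fx': 397.7230487754808, 'fy': 397.7230487754808, 'cx': 311.634974763357, 'cy': 194.33109195929833, 'pose': array([[-0.9316,  0.2697, -0.2435,  0.2615],
       [-0.3633, -0.6793,  0.6377,  0.7185],
       [ 0.0066,  0.6825,  0.7308,  0.9142],
       [ 0.    ,  0.    ,  0.    ,  1.    ]])}
top {'fx': 442.55509965547185, 'fy': 442.55509965547185, 'cx': 318.79329821616824, 'cy': 201.18438327587506, 'pose': array([[ 0.0154,  0.988 , -0.1538,  0.3355],
       [-0.9999,  0.0159,  0.002 , -0.0211],
       [ 0.0044,  0.1537,  0.9881,  1.4831],
       [ 0.    ,  0.    ,  0.    ,  1.    ]])}
wrist {'fx': 309.70691628693146, 'fy': 309.70691628693146, 'cx': 319.9843017880564, 'cy': 196.58743609835815, 'mount': array([[ 0.0001, -0.9446, -0.3282, -0.0843],
       [-0.0007,  0.3282, -0.9446, -0.1263],
       [ 1.    ,  0.0004, -0.0007,  0.    ],
       [ 0.    ,  0.    ,  0.    ,  1.    ]])}
```

View pics/side0.png

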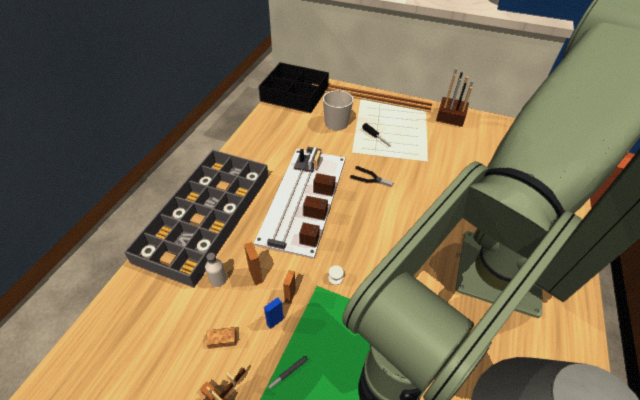

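View pics/top0.png

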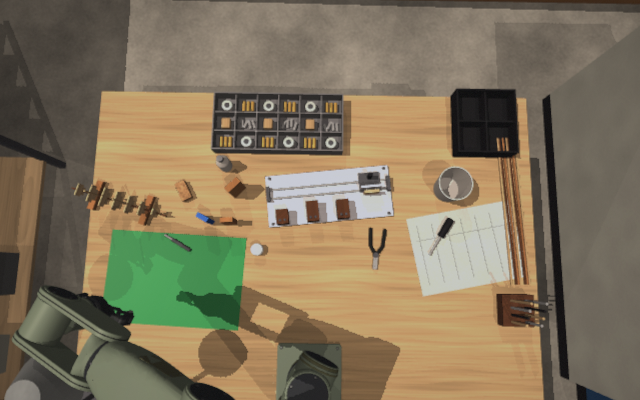

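View pics/wrist0.png

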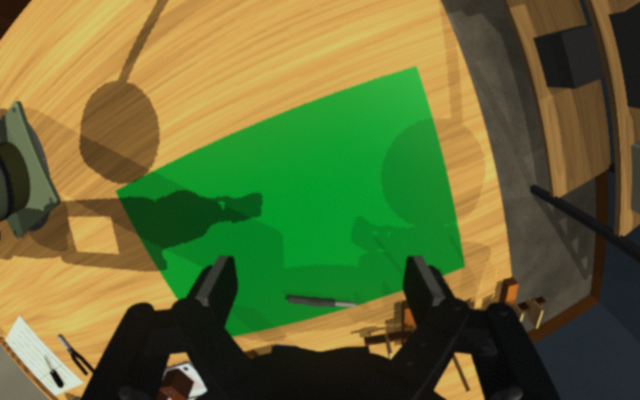

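Run:
```python
import cv2
t=cv2.imread("pics/top0.png"); s=cv2.imread("pics/side0.png")
cv2.imwrite("pics/t1.png",cv2.resize(t[155:235,258:400],None,fx=5.5,fy=5.5,interpolation=cv2.INTER_CUBIC))
cv2.imwrite("pics/t2.png",cv2.resize(t[145:260,165:275],None,fx=5,fy=5,interpolation=cv2.INTER_CUBIC))
cv2.imwrite("pics/s1.png",cv2.resize(s[140:260,250:400],None,fx=5,fy=5,interpolation=cv2.INTER_CUBIC))
cv2.imwrite("pics/s2.png",cv2.resize(s[235:355,195:350],None,fx=5,fy=5,interpolation=cv2.INTER_CUBIC))
```

```text
(no output)
```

View pics/t1.png

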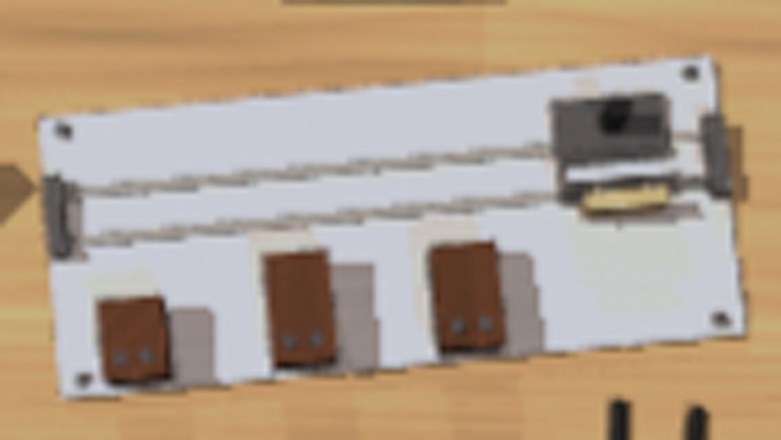

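View pics/t2.png

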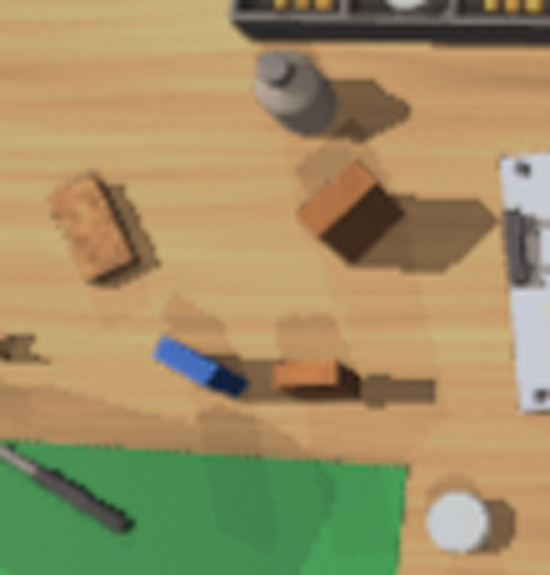

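View pics/s1.png

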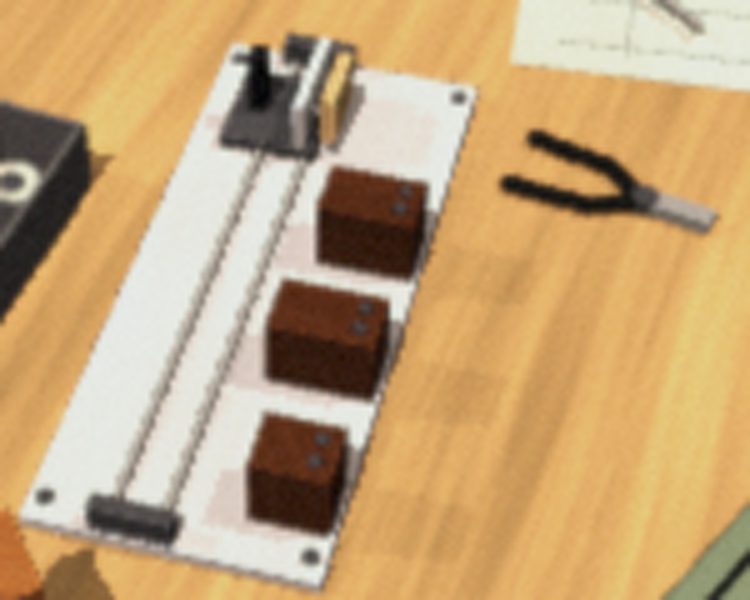

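View pics/s2.png

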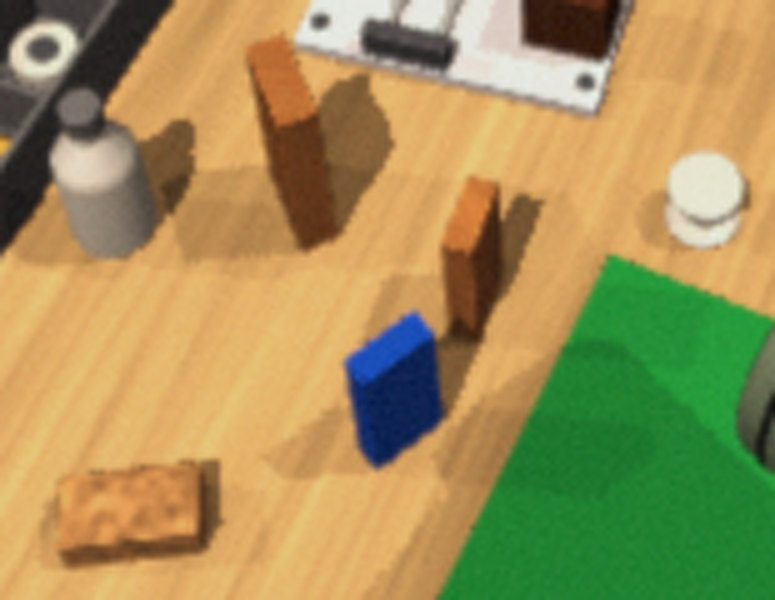

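```bash
cat > h.py <<'E'
from plant import robot, vision, workorder
import cv2, numpy as np
from scipy.optimize import least_squares
np.set_printoptions(precision=4,suppress=True)
CM={n:vision.camera_model(n) for n in("side","top")}
def proj(n,P):
    c=CM[n];T=np.linalg.inv(c["pose"]);p=np.asarray(P)@T[:3,:3].T+T[:3,3]
    return np.stack([c["fx"]*p[...,0]/-p[...,2]+c["cx"],c["fy"]*p[...,1]/p[...,2]+c["cy"]],-1)
def unproj(n,uv,z):
    c=CM[n];d=c["pose"][:3,:3]@np.array([(uv[0]-c["cx"])/c["fx"],-(uv[1]-c["cy"])/c["fy"],-1]);o=c["pose"][:3,3]
    return o+d*(z-o[2])/d[2]
def fr(p,L):
    c,s=np.cos(p[2]),np.sin(p[2]);L=np.asarray(L,float)
    return np.stack([p[0]+c*L[:,0]-s*L[:,1],p[1]+s*L[:,0]+c*L[:,1],L[:,2]],-1)
def fit(obs,p0):
    f=lambda p:np.concatenate([(proj(n,fr(p,L))-uv).ravel() for n,L,uv in obs])
    r=least_squares(f,p0,loss="soft_l1");return r.x,r.fun.reshape(-1,2)
def un(pts,f,o): return (np.array(pts,float)+.5)/f-.5+np.array(o)
E
python3 - <<'E'
from h import *
L=[(.11,.21,.01),(.11,-.21,.01),(-.065,-.21,.01),(-.065,.21,.01)]
T=un([(40,118),(712,57),(746,335),(64,398)],5.5,(258,155)); S=un([(22,515),(238,42),(477,88),(323,588)],5,(250,140))
for o in ([("top",L,T)],[("side",L,S)],[("top",L,T),("side",L,S)]):
    j,r=fit(o,[.5,0,0]);print(j,r.ravel())
h=lambda n,uv,z:(lambda w:(w,np.linalg.inv([[np.cos(j[2]),-np.sin(j[2])],[np.sin(j[2]),np.cos(j[2])]])@(w[:2]-j[:2])))(unproj(n,uv,z))
for q in [(98,298),(165,296),(262,254),(325,250),(430,243),(495,241)]: print("stop",h("top",un([q],5.5,(258,155))[0],.06))
print("panel l",h("top",un([(582,195)],5.5,(258,155))[0],.06),h("top",un([(669,187)],5.5,(258,155))[0],.06))
print("post",h("top",un([(622,104)],5.5,(258,155))[0],.07),h("side",un([(260,50)],5,(250,140))[0],.07))
T=un([(274,363),(336,360),(338,387),(276,390)],5,(165,145)); S=un([(443,245),(478,177),(500,186),(480,250)],5,(195,235))
for a in T: print("sp",unproj("top",a,.09))
for a in S: print("sps",unproj("side",a,.09))
E
```

```text
[ 0.562  -0.0598  0.1094] [-0.167  -0.0486  0.3858 -0.1503  0.3358 -0.0241 -0.5859  0.1874]
[ 0.5591 -0.059   0.1082] [-0.309   0.1994 -0.532   0.254   0.8722  0.0198  0.1311 -0.475 ]
[ 0.5606 -0.0596  0.1101] [-0.2642  0.3731  0.2971  0.1822  0.2832  0.3171 -0.6469  0.6211 -0.6145
 -0.0353 -1.0151  0.0629  0.3737 -0.2434 -0.1816 -0.8234]
stop (array([0.5298, 0.1163, 0.06  ]), array([-0.0113,  0.1782]))
stop (array([0.5316, 0.0768, 0.06  ]), array([-0.0139,  0.1388]))
stop (array([0.5576, 0.0201, 0.06  ]), array([0.0057, 0.0796]))
stop (array([ 0.5606, -0.0171,  0.06  ]), array([0.0046, 0.0422]))
stop (array([ 0.5658, -0.0792,  0.06  ]), array([ 0.003 , -0.0201]))
stop (array([ 0.5676, -0.1177,  0.06  ]), array([ 0.0006, -0.0585]))
panel l (array([ 0.5962, -0.1693,  0.06  ]), array([ 0.0232, -0.1129])) (array([ 0.6018, -0.2211,  0.06  ]), array([ 0.0232, -0.165 ]))
post (array([ 0.6496, -0.192 ,  0.07  ]), array([ 0.0739, -0.1414])) (array([ 0.6451, -0.191 ,  0.07  ]), array([ 0.0695, -0.1399]))
sp [0.496  0.2897 0.09  ]
sp [0.4985 0.2506 0.09  ]
sp [0.4813 0.2486 0.09  ]
sp [0.4788 0.2876 0.09  ]
sps [0.494  0.2906 0.09  ]
sps [0.4935 0.2506 0.09  ]
sps [0.4817 0.2513 0.09  ]
sps [0.4769 0.2867 0.09  ]
```

The short block (stop_c) is the left-most one in the top view (crop 98–165, 298), at jig y ≈ 0.159. The carrier is near parking, with its post at jig y ≈ −0.14. The target is the small brown slab at about (0.488, 0.269), next to the blue one. I'll use one orientation throughout, with the jaws along jig x.

```bash
cat >> h.py <<'E'
J=np.array([.5606,-.0596,.1100])
def jw(x,y): return fr(J,[(x,y,0)])[0][:2]
def plan(target,yaw,step=45,rot=8.0):
    """print tool shifts towards target TCP with tool y down and tool z at angle yaw"""
    s=robot.get_state();R=s["orientation"];p=s["tool_pos"]
    c,sn=np.cos(yaw),np.sin(yaw);Rt=np.array([[sn,0,c],[-c,0,sn],[0,-1,0]])
    from scipy.spatial.transform import Rotation as Ro
    rv=Ro.from_matrix(R.T@Rt).as_rotvec();d=np.array(target)-p
    n=int(max(np.ceil(np.linalg.norm(d)*1e3/step),np.ceil(np.linalg.norm(rv)*57.3/rot),1))
    print("pos",p,"t",s["t"],"F",s["ft_force"],"jaw",s["gripper_width"],"total mm(tool)",R.T@d*1e3,"deg",np.degrees(rv),"n",n)
    for i in range(n):
        Ri=R@Ro.from_rotvec(rv*i/n).as_matrix()
        print(np.round(Ri.T@d*1e3/n,1),np.round(np.degrees(rv)/n,2))
E
python3 - <<'E'
from h import *
a=jw(.07,-.182);print(a);plan([*a,.20],.11,48)
E
```

```text
[ 0.6502 -0.2328]
pos [0.2284 0.5273 0.2477] t 0.15 F [-0.4594  0.2793 -0.2224] jaw 0.9970243573997665 total mm(tool) [ 689.1097   48.3847 -529.8085] deg [ 0.0709 60.2766  0.0406] n 19
[ 36.3   2.5 -27.9] [0.   3.17 0.  ]
[ 37.8   2.5 -25.8] [0.   3.17 0.  ]
[ 39.1   2.5 -23.7] [0.   3.17 0.  ]
[ 40.4   2.5 -21.5] [0.   3.17 0.  ]
[ 41.5   2.5 -19.2] [0.   3.17 0.  ]
[ 42.5   2.5 -16.9] [0.   3.17 0.  ]
[ 43.4   2.5 -14.5] [0.   3.17 0.  ]
[ 44.1   2.5 -12.1] [0.   3.17 0.  ]
[44.7  2.5 -9.6] [0.   3.17 0.  ]
[45.2  2.5 -7.2] [0.   3.17 0.  ]
[45.5  2.5 -4.6] [0.   3.17 0.  ]
[45.7  2.5 -2.1] [0.   3.17 0.  ]
[45.7  2.5  0.4] [0.   3.17 0.  ]
[45.7  2.5  2.9] [0.   3.17 0.  ]
[45.4  2.5  5.5] [0.   3.17 0.  ]
[45.1  2.5  8. ] [0.   3.17 0.  ]
[44.5  2.5 10.4] [0.   3.17 0.  ]
[43.9  2.5 12.9] [0.   3.17 0.  ]
[43.1  2.5 15.3] [0.   3.17 0.  ]
```

Request:
{"fn": "drive_tool", "kwargs": {"rows": [{"x":36,"z":-28,"ry":3.2,"jaw":1},{"x":38,"z":-26,"ry":3.2,"jaw":1},{"x":39,"z":-24,"ry":3.2,"jaw":1},{"x":40,"z":-21,"ry":3.2,"jaw":1},{"x":41,"z":-19,"ry":3.2,"jaw":1},{"x":42,"z":-17,"ry":3.2,"jaw":1},{"x":43,"z":-14,"ry":3.2,"jaw":1},{"x":44,"z":-12,"ry":3.2,"jaw":1}], "newtons": 40}}

```text
invalid input at $.rows[0]: expected keys rx, ry, rz, x, y, z, jaw
```

Request:
{"fn": "drive_tool", "kwargs": {"rows": [{"x":45,"z":-10,"ry":3.2,"jaw":1},{"x":45,"z":-7,"ry":3.2,"jaw":1},{"x":45,"z":-5,"ry":3.2,"jaw":1},{"x":45,"z":-2,"ry":3.2,"jaw":1},{"x":45,"z":0,"ry":3.2,"jaw":1},{"x":45,"z":3,"ry":3.2,"jaw":1},{"x":45,"z":5,"ry":3.2,"jaw":1},{"x":45,"z":8,"ry":3.2,"jaw":1}]}}

```text
invalid input at $.rows[0]: expected keys rx, ry, rz, x, y, z, jaw
```

Run:
```python
from h import *
plan([*jw(.07,-.182),.20],.11,45)
```

```text
pos [0.2284 0.5273 0.2477] t 0.15 F [-0.4594  0.2793 -0.2224] jaw 0.9970243573997665 total mm(tool) [ 689.1097   48.3847 -529.8085] deg [ 0.0709 60.2766  0.0406] n 20
[ 34.5   2.4 -26.5] [0.   3.01 0.  ]
[ 35.8   2.4 -24.6] [0.   3.01 0.  ]
[ 37.    2.4 -22.7] [0.   3.01 0.  ]
[ 38.2   2.4 -20.7] [0.   3.01 0.  ]
[ 39.2   2.4 -18.7] [0.   3.01 0.  ]
[ 40.2   2.4 -16.6] [0.   3.01 0.  ]
[ 41.    2.4 -14.5] [0.   3.01 0.  ]
[ 41.7   2.4 -12.3] [0.   3.01 0.  ]
[ 42.3   2.4 -10.1] [0.   3.01 0.  ]
[42.7  2.4 -7.9] [0.   3.01 0.  ]
[43.1  2.4 -5.6] [0.   3.01 0.  ]
[43.3  2.4 -3.3] [0.   3.01 0.  ]
[43.5  2.4 -1.1] [0.   3.01 0.  ]
[43.4  2.4  1.2] [0.   3.01 0.  ]
[43.3  2.4  3.5] [0.   3.01 0.  ]
[43.1  2.4  5.8] [0.   3.01 0.  ]
[42.7  2.4  8. ] [0.   3.01 0.  ]
[42.2  2.4 10.3] [0.   3.01 0.  ]
[41.6  2.4 12.5] [0.   3.01 0.  ]
[40.9  2.4 14.7] [0.   3.01 0.  ]
```

All seven keys are needed in every row.

Request:
{"fn": "drive_tool", "kwargs": {"rows": [{"rx":0,"ry":3.2,"rz":0,"x":36,"y":0,"z":-28,"jaw":1},{"rx":0,"ry":3.2,"rz":0,"x":38,"y":0,"z":-26,"jaw":1},{"rx":0,"ry":3.2,"rz":0,"x":39,"y":0,"z":-24,"jaw":1},{"rx":0,"ry":3.2,"rz":0,"x":40,"y":0,"z":-21,"jaw":1},{"rx":0,"ry":3.2,"rz":0,"x":41,"y":0,"z":-19,"jaw":1},{"rx":0,"ry":3.2,"rz":0,"x":42,"y":0,"z":-17,"jaw":1},{"rx":0,"ry":3.2,"rz":0,"x":43,"y":0,"z":-14,"jaw":1},{"rx":0,"ry":3.2,"rz":0,"x":44,"y":0,"z":-12,"jaw":1}], "newtons": 40}}

```text
t: 0.95
tool_pos: [0.4056, 0.2012, 0.2449]
orientation: [[0.651, -0.002, 0.759], [-0.759, -0.002, 0.651], [0.0, -1.0, -0.003]]
ft_force: [0.5, -0.3, 0.4]
gripper_width: -0.003
```

Run:
```python
from h import *
plan([*jw(.07,-.182),.20],.11,45)
```

```text
pos [0.4056 0.2012 0.2449] t 0.95 F [ 0.4679 -0.3197  0.4488] jaw -0.0034252094605190485 total mm(tool) [488.6502  45.223  -96.7426] deg [ 0.1403 34.3131  0.0482] n 12
[40.7  3.8 -8.1] [0.01 2.86 0.  ]
[41.1  3.8 -6. ] [0.01 2.86 0.  ]
[41.3  3.8 -4. ] [0.01 2.86 0.  ]
[41.5  3.8 -1.9] [0.01 2.86 0.  ]
[41.5  3.8  0.2] [0.01 2.86 0.  ]
[41.5  3.8  2.2] [0.01 2.86 0.  ]
[41.3  3.7  4.3] [0.01 2.86 0.  ]
[41.   3.7  6.4] [0.01 2.86 0.  ]
[40.7  3.7  8.4] [0.01 2.86 0.  ]
[40.2  3.7 10.4] [0.01 2.86 0.  ]
[39.6  3.7 12.4] [0.01 2.86 0.  ]
[38.9  3.7 14.4] [0.01 2.86 0.  ]
```

Request:
{"fn": "drive_tool", "kwargs": {"rows": [{"rx":0,"ry":3,"rz":0,"x":41,"y":0,"z":-8,"jaw":1},{"rx":0,"ry":3,"rz":0,"x":41,"y":0,"z":-6,"jaw":1},{"rx":0,"ry":3,"rz":0,"x":41,"y":0,"z":-4,"jaw":1},{"rx":0,"ry":3,"rz":0,"x":41,"y":0,"z":-2,"jaw":1},{"rx":0,"ry":3,"rz":0,"x":41,"y":0,"z":0,"jaw":1},{"rx":0,"ry":3,"rz":0,"x":41,"y":0,"z":2,"jaw":1},{"rx":0,"ry":3,"rz":0,"x":41,"y":0,"z":4,"jaw":1},{"rx":0,"ry":3,"rz":0,"x":41,"y":0,"z":6,"jaw":1}]}}

```text
t: 1.75
tool_pos: [0.5651, -0.1041, 0.2439]
orientation: [[0.266, -0.003, 0.964], [-0.964, -0.0, 0.266], [-0.0, -1.0, -0.003]]
ft_force: [0.7, 0.2, 0.3]
gripper_width: 0.002
```

Run:
```python
from h import *
plan([*jw(.07,-.182),.16],.11,45)
```

```text
pos [ 0.5651 -0.1041  0.2439] t 1.75 F [0.7393 0.1672 0.3175] jaw 0.0024029193798282477 total mm(tool) [146.7875  83.7103  48.0608] deg [ 0.1885  9.1243 -0.0079] n 4
[36.7 20.9 12. ] [ 0.05  2.28 -0.  ]
[36.2 20.9 13.4] [ 0.05  2.28 -0.  ]
[35.6 21.  14.9] [ 0.05  2.28 -0.  ]
[35.  21.  16.3] [ 0.05  2.28 -0.  ]
```

Request:
{"fn": "drive_tool", "kwargs": {"rows": [{"rx":0,"ry":2.3,"rz":0,"x":37,"y":10,"z":12,"jaw":1},{"rx":0,"ry":2.3,"rz":0,"x":36,"y":20,"z":13,"jaw":1},{"rx":0,"ry":2.3,"rz":0,"x":35,"y":20,"z":15,"jaw":1},{"rx":0,"ry":2.3,"rz":0,"x":35,"y":20,"z":16,"jaw":1},{"rx":0,"ry":0,"rz":0,"x":0,"y":0,"z":0,"jaw":1}]}}

```text
t: 2.25
tool_pos: [0.653, -0.2437, 0.1691]
orientation: [[0.095, -0.003, 0.995], [-0.995, -0.001, 0.095], [0.001, -1.0, -0.003]]
ft_force: [-1.3, 1.4, -0.6]
gripper_width: 0.002
```

Run:
```python
from h import *
plan([*jw(.07,-.182),.058],.11,45)
w=vision.read_camera("wrist"); cv2.imwrite("pics/w1.png",w)
t=vision.read_camera("top"); cv2.imwrite("pics/tb.png",cv2.resize(t[145:235,300:430],None,fx=6,fy=6,interpolation=cv2.INTER_CUBIC))
```

```text
pos [ 0.653  -0.2437  0.1691] t 2.25 F [-1.2982  1.4149 -0.5834] jaw 0.001969449313459519 total mm(tool) [-11.2328 111.1304  -1.4425] deg [ 0.1541 -0.8271  0.0461] n 3
[-3.7 37.  -0.5] [ 0.05 -0.28  0.02]
[-3.7 37.  -0.5] [ 0.05 -0.28  0.02]
[-3.7 37.  -0.5] [ 0.05 -0.28  0.02]
```

View pics/w1.png

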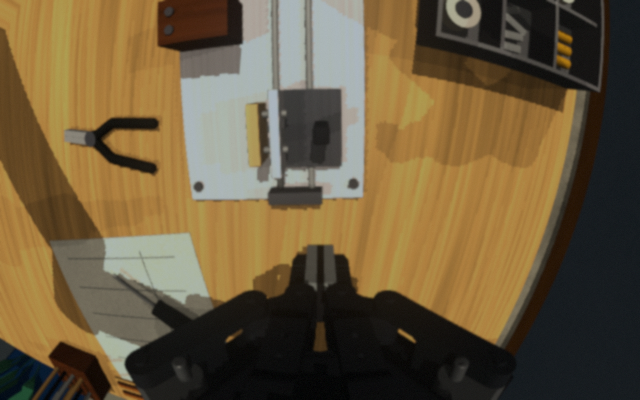

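View pics/tb.png

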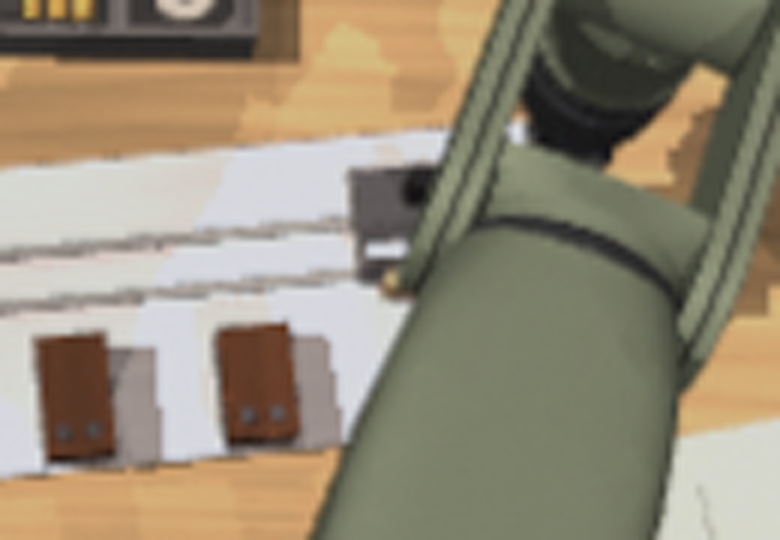

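```bash
cat >> h.py <<'E'
def wray(uv,st):
    c=vision.camera_model("wrist");dx=(uv[0]-c["cx"]);dy=-(uv[1]-c["cy"]);r=np.hypot(dx,dy);th=r/c["fx"]
    d=np.array([np.sin(th)*dx/r,np.sin(th)*dy/r,-np.cos(th)]);M=c["mount"];R=st["orientation"]
    return st["tool_pos"]+R@M[:3,3],R@M[:3,:3]@d
def wun(uv,z,st=None):
    st=st or robot.get_state();o,d=wray(uv,st);return o+d*(z-o[2])/d[2]
def tojig(w): 
    c,s=np.cos(J[2]),np.sin(J[2]);a=w[:2]-J[:2];return np.array([c*a[0]+s*a[1],-s*a[0]+c*a[1],w[2]])
E
python3 - <<'E'
from h import *
import cv2
w=cv2.imread("pics/w1.png");cv2.imwrite("pics/w1c.png",cv2.resize(w[70:215,180:380],None,fx=4,fy=4,interpolation=cv2.INTER_CUBIC))
for q,z in [((193,199),.01),((366,199),.01)]: print(tojig(wun(q,z)),z)
for q,z in [((321,154),.07),((258,165),.06),((253,104),.06)]: print(tojig(wun(q,z)),z)
E
```

```text
[-0.0617 -0.2068  0.01  ] 0.01
[ 0.1175 -0.2087  0.01  ] 0.01
[ 0.073 -0.151  0.07 ] 0.07
[ 0.0225 -0.1609  0.06  ] 0.06
[ 0.0211 -0.1121  0.06  ] 0.06
```

View pics/w1c.png

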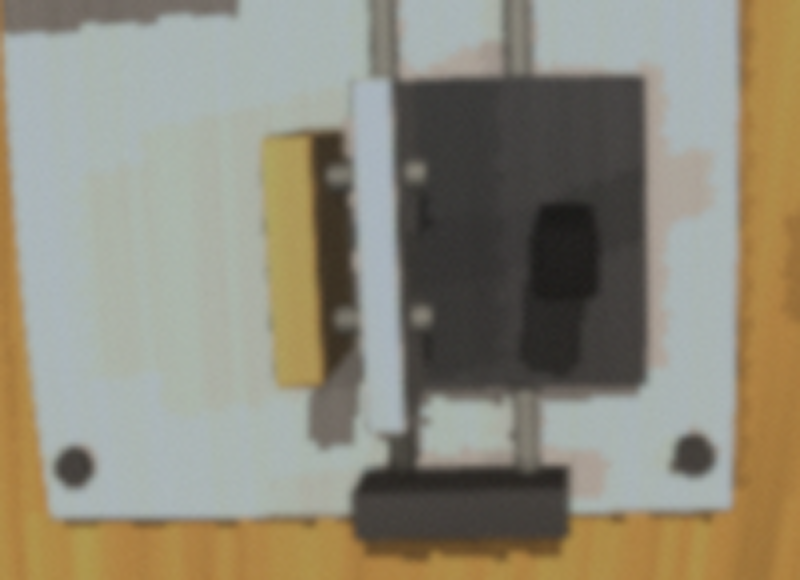

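Request:
{"fn": "drive_tool", "kwargs": {"rows": [{"rx":0,"ry":-0.4,"rz":0,"x":-4,"y":36,"z":-1,"jaw":1},{"rx":0,"ry":-0.4,"rz":0,"x":-4,"y":36,"z":-1,"jaw":1},{"rx":0,"ry":0,"rz":0,"x":-3,"y":30,"z":0,"jaw":1},{"rx":0,"ry":0,"rz":0,"x":0,"y":0,"z":0,"jaw":1}]}}

```text
t: 2.75
tool_pos: [0.6502, -0.2256, 0.0748]
orientation: [[0.117, 0.009, 0.993], [-0.993, -0.002, 0.117], [0.003, -1.0, 0.008]]
ft_force: [-0.2, -0.1, 0.1]
gripper_width: 0.005
```

Run:
```python
from h import *
print(tojig(robot.get_state()["tool_pos"]))
plan([*jw(.07,.14),.059],.11,25)
```

```text
[ 0.0709 -0.1748  0.0748]
pos [ 0.6502 -0.2256  0.0748] t 2.75 F [-0.2382 -0.142   0.1047] jaw 0.0049080929042244256 total mm(tool) [-314.8888   14.8494    1.2976] deg [-0.4722  0.4185  0.1686] n 13
[-24.2   1.1   0.1] [-0.04  0.03  0.01]
[-24.2   1.1   0.1] [-0.04  0.03  0.01]
[-24.2   1.2   0.1] [-0.04  0.03  0.01]
[-24.2   1.2   0.1] [-0.04  0.03  0.01]
[-24.2   1.2   0. ] [-0.04  0.03  0.01]
[-24.2   1.2   0. ] [-0.04  0.03  0.01]
[-24.2   1.2   0. ] [-0.04  0.03  0.01]
[-24.2   1.2   0. ] [-0.04  0.03  0.01]
[-24.2   1.2  -0. ] [-0.04  0.03  0.01]
[-24.2   1.2  -0. ] [-0.04  0.03  0.01]
[-24.2   1.2  -0. ] [-0.04  0.03  0.01]
[-24.2   1.2  -0. ] [-0.04  0.03  0.01]
[-24.2   1.2  -0.1] [-0.04  0.03  0.01]
```

Request:
{"fn": "drive_tool", "kwargs": {"rows": [{"rx":-0.5,"ry":0.4,"rz":0.2,"x":0,"y":12,"z":0,"jaw":1},{"rx":0,"ry":0,"rz":0,"x":-10,"y":5,"z":0,"jaw":1},{"rx":0,"ry":0,"rz":0,"x":-15,"y":0,"z":0,"jaw":1},{"rx":0,"ry":0,"rz":0,"x":-20,"y":0,"z":0,"jaw":1},{"rx":0,"ry":0,"rz":0,"x":-25,"y":0,"z":0,"jaw":1},{"rx":0,"ry":0,"rz":0,"x":-25,"y":0,"z":0,"jaw":1},{"rx":0,"ry":0,"rz":0,"x":-25,"y":0,"z":0,"jaw":1},{"rx":0,"ry":0,"rz":0,"x":-25,"y":0,"z":0,"jaw":1}]}}

```text
t: 3.55
tool_pos: [0.6367, -0.0792, 0.0652]
orientation: [[0.112, 0.015, 0.994], [-0.994, -0.014, 0.112], [0.016, -1.0, 0.013]]
ft_force: [1.4, -4.2, -3.8]
gripper_width: 0.001
```

Run:
```python
from h import *
print(tojig(robot.get_state()["tool_pos"]))
plan([*jw(.07,.14),.059],.11,2500)
```

```text
[ 0.0735 -0.0278  0.0652]
pos [ 0.6367 -0.0792  0.0652] t 3.55 F [ 1.4423 -4.2321 -3.8196] jaw 0.0005562107753997234 total mm(tool) [-167.883     3.5161   -3.2169] deg [-0.7461  0.1321  0.8973] n 1
[-167.9    3.5   -3.2] [-0.75  0.13  0.9 ]
```

Request:
{"fn": "drive_tool", "kwargs": {"rows": [{"rx":-0.4,"ry":0,"rz":0.5,"x":-25,"y":2,"z":-2,"jaw":1},{"rx":0,"ry":0,"rz":0.3,"x":-25,"y":2,"z":-1,"jaw":1},{"rx":0,"ry":0,"rz":0,"x":-25,"y":1,"z":0,"jaw":1},{"rx":0,"ry":0,"rz":0,"x":-25,"y":0,"z":0,"jaw":1},{"rx":0,"ry":0,"rz":0,"x":-22,"y":0,"z":0,"jaw":1},{"rx":0,"ry":0,"rz":0,"x":-15,"y":0,"z":0,"jaw":1},{"rx":0,"ry":0,"rz":0,"x":-8,"y":0,"z":0,"jaw":1},{"rx":0,"ry":0,"rz":0,"x":0,"y":0,"z":0,"jaw":1}]}}

```text
t: 4.35
tool_pos: [0.6181, 0.0755, 0.0683]
orientation: [[0.122, 0.024, 0.992], [-0.992, -0.008, 0.122], [0.011, -1.0, 0.023]]
ft_force: [1.1, -0.4, -0.3]
gripper_width: 0.004
```

Run:
```python
from h import *
print(tojig(robot.get_state()["tool_pos"]))
plan([*jw(.07,.14),.059],.11,2500)
cv2.imwrite("pics/w2.png",vision.read_camera("wrist"))
t=vision.read_camera("top"); cv2.imwrite("pics/tc.png",cv2.resize(t[145:240,220:350],None,fx=6,fy=6,interpolation=cv2.INTER_CUBIC))
t=vision.read_camera("side"); cv2.imwrite("pics/sc.png",cv2.resize(t[150:290,230:370],None,fx=4,fy=4,interpolation=cv2.INTER_CUBIC))
```

```text
[0.072  0.128  0.0683]
pos [0.6181 0.0755 0.0683] t 4.35 F [ 1.0781 -0.4085 -0.287 ] jaw 0.004185271518186263 total mm(tool) [-12.112    9.1267  -2.031 ] deg [-1.3197  0.7274  0.6283] n 1
[-12.1   9.1  -2. ] [-1.32  0.73  0.63]
```

View pics/w2.png

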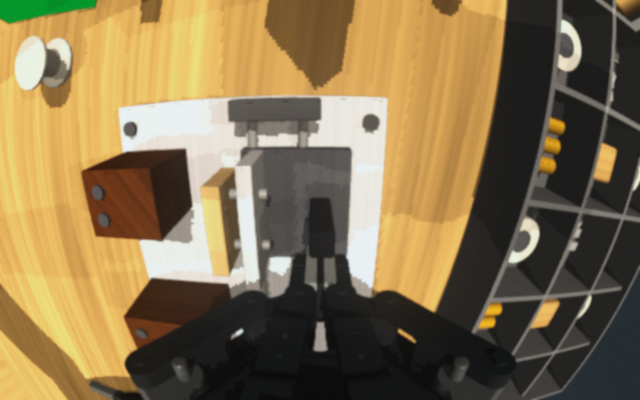

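View pics/tc.png

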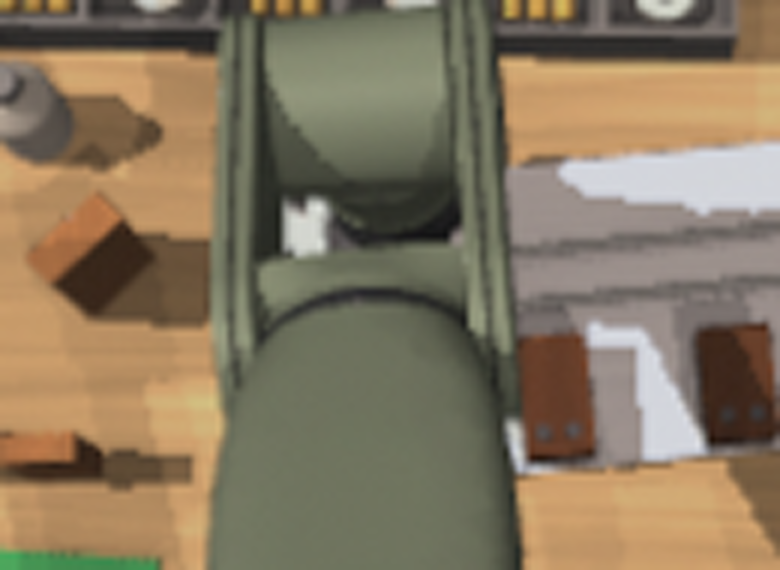

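View pics/sc.png

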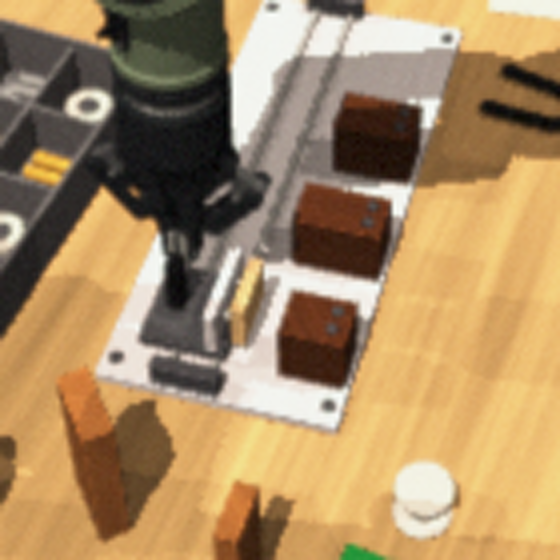

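Run:
```python
import cv2
w=cv2.imread("pics/w2.png");cv2.imwrite("pics/w2c.png",cv2.resize(w[85:290,75:275],None,fx=4,fy=4,interpolation=cv2.INTER_CUBIC)[:, :800][:600] if 0 else cv2.resize(w[90:288,70:340],None,fx=2.9,fy=2.9,interpolation=cv2.INTER_CUBIC))
```

```text
(no output)
```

View pics/w2c.png

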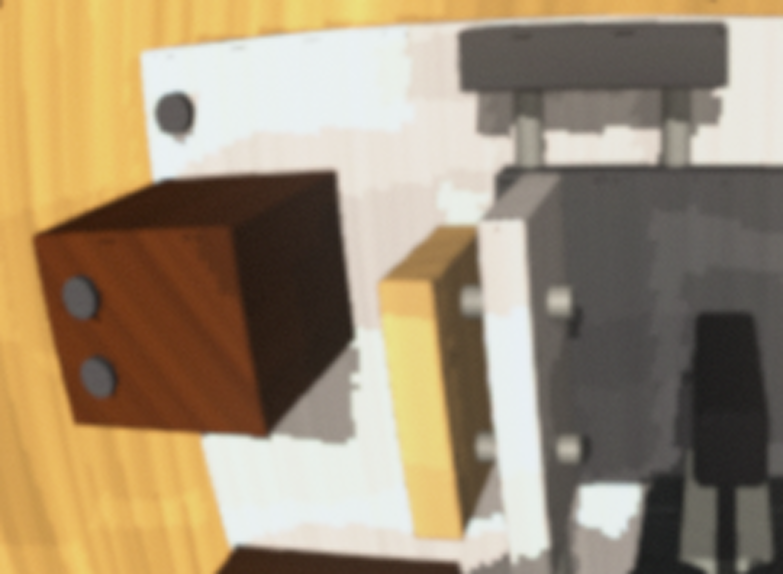

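Run:
```python
from h import *
for n,q in dict(c1=(233,226),c2=(266,434),c3=(36,237),c4=(76,424),p1=(382,281),p2=(416,536),p3=(433,280),p4=(463,538)).items():
    print(n,tojig(wun(un([q],2.9,(70,90))[0],.06)))
```

```text
c1 [-0.0104  0.1792  0.06  ]
c2 [-0.011   0.1403  0.06  ]
c3 [-0.0573  0.1787  0.06  ]
c4 [-0.058   0.1398  0.06  ]
p1 [0.0165 0.1693 0.06  ]
p2 [0.0158 0.12   0.06  ]
p3 [0.0254 0.1695 0.06  ]
p4 [0.025  0.1201 0.06  ]
```

Request:
{"fn": "drive_tool", "kwargs": {"rows": [{"rx":-0.6,"ry":0.3,"rz":0.3,"x":-5,"y":3,"z":-1,"jaw":1},{"rx":-0.5,"ry":0.3,"rz":0.3,"x":-5,"y":2,"z":-1,"jaw":1},{"rx":0,"ry":0,"rz":0,"x":-3,"y":1,"z":0,"jaw":1},{"rx":0,"ry":0,"rz":0,"x":0,"y":0,"z":0,"jaw":1}]}}

```text
t: 4.9
tool_pos: [0.6165, 0.0848, 0.0629]
orientation: [[0.106, 0.005, 0.994], [-0.994, -0.001, 0.106], [0.001, -1.0, 0.005]]
ft_force: [-1.0, -0.2, 1.0]
gripper_width: -0.0
```

Run:
```python
from h import *
print(tojig(robot.get_state()["tool_pos"]))
plan([*jw(.07,.143),.059],.11,2500)
w=vision.read_camera("wrist"); cv2.imwrite("pics/w3c.png",cv2.resize(w[90:288,70:340],None,fx=2.9,fy=2.9,interpolation=cv2.INTER_CUBIC))
```

```text
[0.0714 0.1374 0.0629]
pos [0.6165 0.0848 0.0629] t 4.9 F [-1.0231 -0.1668  0.9963] jaw -7.250370429350388e-05 total mm(tool) [-5.6294  3.9004 -1.4802] deg [-0.3053 -0.2023  0.07  ] n 1
[-5.6  3.9 -1.5] [-0.31 -0.2   0.07]
```

View pics/w3c.png

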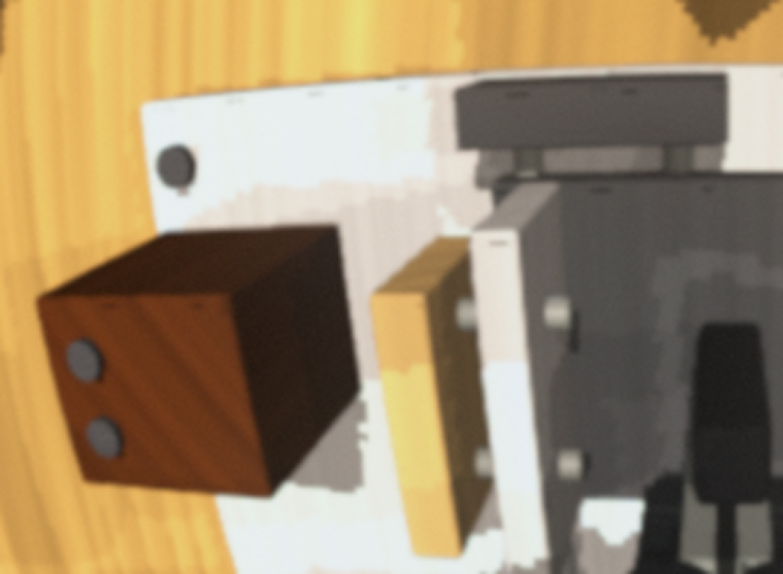

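Run:
```python
from h import *
for n,q in dict(c1=(231,293),c2=(271,496),c3=(38,298),c4=(86,481),p1=(374,294),p2=(415,552),p3=(423,294),p4=(462,556)).items():
    print(n,tojig(wun(un([q],2.9,(70,90))[0],.06)))
```

```text
c1 [-0.0111  0.1806  0.06  ]
c2 [-0.0116  0.1415  0.06  ]
c3 [-0.058   0.1803  0.06  ]
c4 [-0.0581  0.1411  0.06  ]
p1 [0.016  0.1802 0.06  ]
p2 [0.0157 0.1312 0.06  ]
p3 [0.0245 0.1801 0.06  ]
p4 [0.0247 0.1309 0.06  ]
```

Request:
{"fn": "drive_tool", "kwargs": {"rows": [{"rx":0,"ry":0,"rz":0,"x":-3,"y":0,"z":-1,"jaw":1},{"rx":0,"ry":0,"rz":0,"x":-3,"y":0,"z":0,"jaw":1},{"rx":0,"ry":0,"rz":0,"x":-1,"y":0,"z":0,"jaw":1},{"rx":0,"ry":0,"rz":0,"x":0,"y":0,"z":0,"jaw":1}]}}

```text
t: 5.35
tool_pos: [0.6155, 0.0914, 0.0628]
orientation: [[0.107, 0.007, 0.994], [-0.994, -0.002, 0.107], [0.003, -1.0, 0.007]]
ft_force: [1.7, -3.1, 0.6]
gripper_width: -0.0
```

Run:
```python
from h import *
print(tojig(robot.get_state()["tool_pos"]))
plan([*jw(.07,.143),.059],.11,2500)
w=vision.read_camera("wrist"); cv2.imwrite("pics/w4c.png",cv2.resize(w[90:288,70:340],None,fx=2.9,fy=2.9,interpolation=cv2.INTER_CUBIC))
```

```text
[0.0711 0.1441 0.0628]
pos [0.6155 0.0914 0.0628] t 5.35 F [ 1.6649 -3.0667  0.5929] jaw -0.00030295101837567775 total mm(tool) [ 1.0537  3.8355 -1.1241] deg [-0.4006 -0.1835  0.1462] n 1
[ 1.1  3.8 -1.1] [-0.4  -0.18  0.15]
```

View pics/w4c.png

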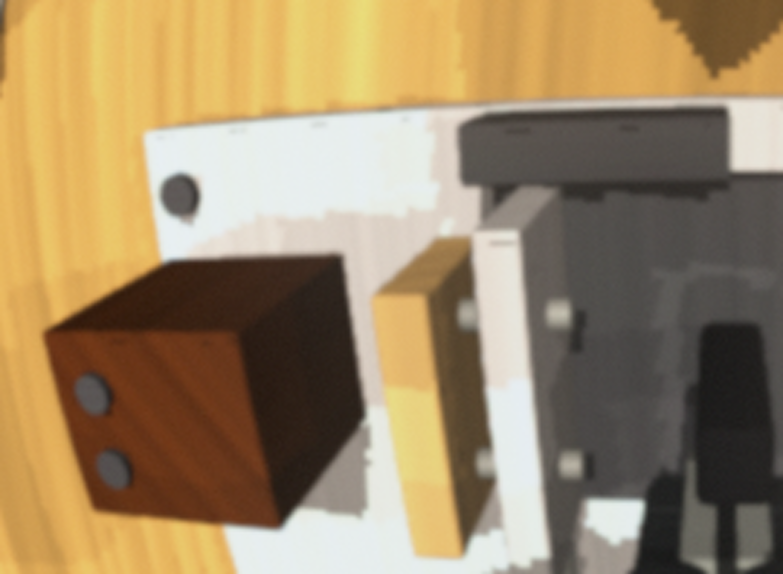

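Run:
```python
from h import *
for n,q in dict(c1=(238,330),c2=(281,526),c3=(46,332),c4=(97,511),p1=(375,295),p2=(416,552),p3=(424,294),p4=(463,556)).items():
    print(n,tojig(wun(un([q],2.9,(70,90))[0],.06)))
plan([.488,.269,.2],.065)
```

```text
c1 [-0.0111  0.1807  0.06  ]
c2 [-0.0113  0.1417  0.06  ]
c3 [-0.0578  0.1802  0.06  ]
c4 [-0.0576  0.1409  0.06  ]
p1 [0.016  0.1867 0.06  ]
p2 [0.0157 0.138  0.06  ]
p3 [0.0245 0.1868 0.06  ]
p4 [0.0247 0.1376 0.06  ]
pos [0.6155 0.0914 0.0629] t 5.4 F [ 0.1673 -2.7887  1.1745] jaw 0.0003751659138995939 total mm(tool) [-189.8327 -138.3644 -106.8659] deg [-0.407   2.3876  0.1306] n 6
[-31.6 -23.1 -17.8] [-0.07  0.4   0.02]
[-31.5 -23.  -18.1] [-0.07  0.4   0.02]
[-31.4 -23.  -18.3] [-0.07  0.4   0.02]
[-31.3 -23.  -18.5] [-0.07  0.4   0.02]
[-31.2 -22.9 -18.8] [-0.07  0.4   0.02]
[-31.  -22.9 -19. ] [-0.07  0.4   0.02]
```

Request:
{"fn": "drive_tool", "kwargs": {"rows": [{"rx":0,"ry":0,"rz":0,"x":5,"y":0,"z":0,"jaw":1},{"rx":0,"ry":0,"rz":0,"x":0,"y":-30,"z":0,"jaw":1},{"rx":0,"ry":0,"rz":0,"x":0,"y":-40,"z":0,"jaw":1},{"rx":0,"ry":0.5,"rz":0,"x":-32,"y":-30,"z":-18,"jaw":0},{"rx":0,"ry":0.5,"rz":0,"x":-34,"y":-10,"z":-22,"jaw":0},{"rx":0,"ry":0.5,"rz":0,"x":-34,"y":0,"z":-22,"jaw":0},{"rx":0,"ry":0.5,"rz":0,"x":-30,"y":0,"z":-16,"jaw":0},{"rx":0,"ry":0.4,"rz":0,"x":-20,"y":0,"z":-8,"jaw":0}]}}

```text
t: 6.2
tool_pos: [0.5114, 0.2319, 0.1754]
orientation: [[0.054, -0.003, 0.999], [-0.999, 0.006, 0.054], [-0.007, -1.0, -0.002]]
ft_force: [-0.2, 0.7, 0.1]
gripper_width: 0.845
```

Run:
```python
from h import *
plan([.488,.269,.2],.065)
w=vision.read_camera("wrist"); cv2.imwrite("pics/w5.png",w)
print(robot.get_state()["tool_pos"])
```

```text
pos [0.5114 0.2319 0.1754] t 6.2 F [-0.2101  0.6738  0.0718] jaw 0.8453205305751934 total mm(tool) [-38.454  -24.3026 -21.3939] deg [ 0.1408 -0.6211 -0.3793] n 2
[-19.2 -12.2 -10.7] [ 0.07 -0.31 -0.19]
[-19.2 -12.2 -10.6] [ 0.07 -0.31 -0.19]
[0.5103 0.2342 0.1753]
```

View pics/w5.png

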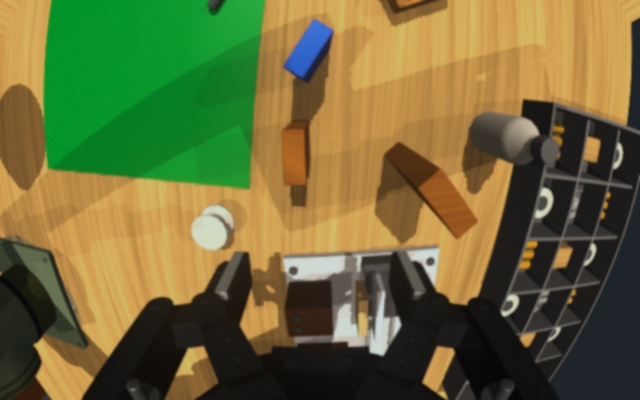

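Run:
```python
from h import *
w=vision.read_camera("wrist");st=robot.get_state();print(st["tool_pos"],st["qd"])
cv2.imwrite("pics/w6c.png",cv2.resize(w[100:220,250:350],None,fx=5,fy=5,interpolation=cv2.INTER_CUBIC))
```

```text
[0.5116 0.2325 0.1752] [-0.0486  0.0122 -0.0126 -0.0413 -0.0059 -0.0322]
```

View pics/w6c.png

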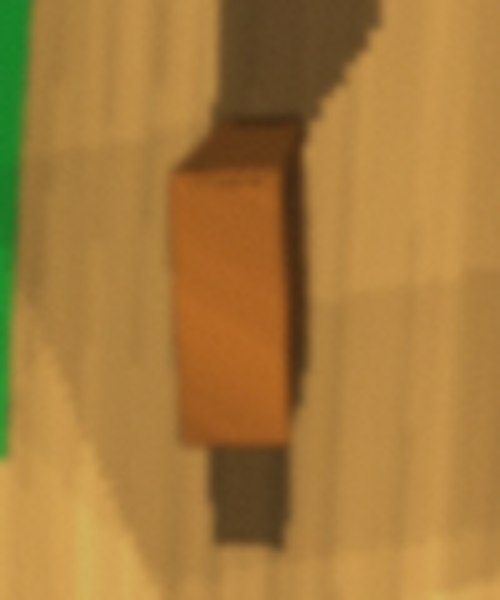

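Run:
```python
from h import *
st=robot.get_state()
P=np.array([wun(un([q],5,(250,100))[0],.09,st)[:2] for q in [(168,171),(280,169),(289,444),(181,446)]])
print(P,P.mean(0)); 
for a,b in [(0,1),(3,2)]: print("t",np.linalg.norm(P[a]-P[b]),np.arctan2(*(P[b]-P[a])[::-1]))
for a,b in [(2,1),(3,0)]: print("w",np.linalg.norm(P[a]-P[b]),np.arctan2(*(P[b]-P[a])[::-1])-np.pi/2)
c=P.mean(0)
plan([*c,.067],.04)
```

```text
[[0.4833 0.2884]
 [0.4988 0.2894]
 [0.5018 0.2499]
 [0.4863 0.2487]] [0.4925 0.2691]
t 0.015470445968245707 0.06368831511219467
t 0.01559908616736879 0.07531809178469624
w 0.03956905232304411 0.0777793707618839
w 0.039748859366783705 0.074505590112945
pos [0.5116 0.2325 0.1752] t 6.3 F [ 0.3256 -0.6235  0.1745] jaw 0.993514014628612 total mm(tool) [-36.9201 108.4815 -16.6377] deg [ 0.1507  0.9591 -0.3837] n 3
[-12.3  36.2  -5.5] [ 0.05  0.32 -0.13]
[-12.4  36.1  -5.6] [ 0.05  0.32 -0.13]
[-12.4  36.1  -5.7] [ 0.05  0.32 -0.13]
```

Run:
```python
from h import *
plan([.4925,.2691,.067],.075,250)
```

```text
pos [0.5116 0.2325 0.1752] t 6.3 F [ 0.3256 -0.6235  0.1745] jaw 0.993514014628612 total mm(tool) [-36.931  108.4817 -16.6855] deg [ 0.144  -1.0463 -0.3863] n 1
[-36.9 108.5 -16.7] [ 0.14 -1.05 -0.39]
```

Request:
{"fn": "drive_tool", "kwargs": {"rows": [{"rx":0,"ry":-1,"rz":-0.4,"x":-20,"y":0,"z":-10,"jaw":0},{"rx":0,"ry":0,"rz":0,"x":-14,"y":10,"z":-6,"jaw":0},{"rx":0,"ry":0,"rz":0,"x":-3,"y":15,"z":-1,"jaw":0},{"rx":0,"ry":0,"rz":0,"x":0,"y":10,"z":0,"jaw":0},{"rx":0,"ry":0,"rz":0,"x":0,"y":0,"z":0,"jaw":0}]}}

```text
t: 6.8
tool_pos: [0.4915, 0.2676, 0.1367]
orientation: [[0.073, -0.005, 0.997], [-0.997, -0.002, 0.073], [0.002, -1.0, -0.005]]
ft_force: [-0.4, 0.6, -0.2]
gripper_width: 0.998
```

Run:
```python
from h import *
plan([.4925,.2691,.067],.075,250)
w=vision.read_camera("wrist"); cv2.imwrite("pics/w7.png",w)
```

```text
pos [0.4915 0.2676 0.1367] t 6.8 F [-0.3746  0.562  -0.1862] jaw 0.9982657078810752 total mm(tool) [-1.5047 69.7353  1.4905] deg [ 0.2938 -0.0839  0.0862] n 1
[-1.5 69.7  1.5] [ 0.29 -0.08  0.09]
```

View pics/w7.png

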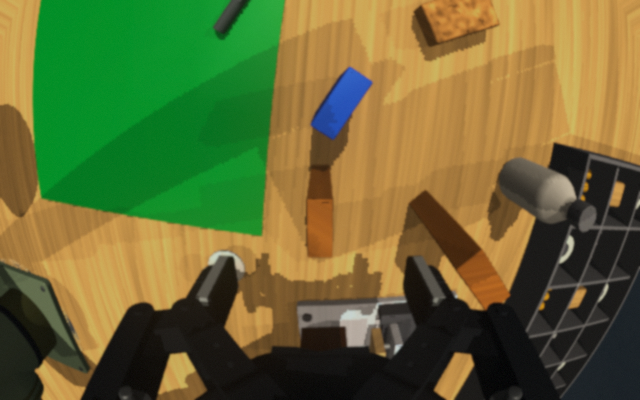

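Request:
{"fn": "drive_tool", "kwargs": {"rows": [{"rx":0.2,"ry":0,"rz":0,"x":-1,"y":25,"z":1,"jaw":0},{"rx":0,"ry":0,"rz":0,"x":0,"y":25,"z":0,"jaw":0},{"rx":0,"ry":0,"rz":0,"x":0,"y":12,"z":0,"jaw":0},{"rx":0,"ry":0,"rz":0,"x":0,"y":4,"z":0,"jaw":0},{"rx":0,"ry":0,"rz":0,"x":0,"y":0,"z":0,"jaw":0}]}}

```text
t: 7.35
tool_pos: [0.4966, 0.2677, 0.0718]
orientation: [[0.069, 0.005, 0.998], [-0.998, 0.001, 0.069], [-0.001, -1.0, 0.005]]
ft_force: [0.1, -0.1, 0.5]
gripper_width: 0.998
```

Run:
```python
from h import *
plan([.4925,.2691,.067],.075,250)
w=vision.read_camera("wrist"); cv2.imwrite("pics/w8.png",w)
```

```text
pos [0.4966 0.2677 0.0718] t 7.35 F [ 0.0783 -0.1043  0.5004] jaw 0.998391280569306 total mm(tool) [-1.7013  4.7385 -4.0373] deg [-0.2963 -0.3154 -0.0575] n 1
[-1.7  4.7 -4. ] [-0.3  -0.32 -0.06]
```

View pics/w8.png

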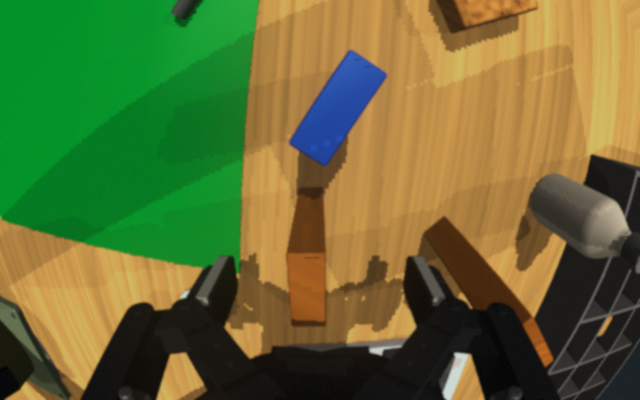

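Request:
{"fn": "drive_tool", "kwargs": {"rows": [{"rx":-0.3,"ry":-0.3,"rz":0,"x":-1,"y":3,"z":-5,"jaw":0},{"rx":0,"ry":0,"rz":0,"x":-1,"y":1,"z":0,"jaw":0},{"rx":0,"ry":0,"rz":0,"x":0,"y":0,"z":0,"jaw":0}], "newtons": 50}}

```text
t: 7.7
tool_pos: [0.4927, 0.2703, 0.0703]
orientation: [[0.075, 0.004, 0.997], [-0.997, 0.004, 0.075], [-0.003, -1.0, 0.005]]
ft_force: [0.4, 0.1, 1.4]
gripper_width: 0.999
```

Run:
```python
from h import *
plan([.4925,.2691,.067],.075,250)
w=vision.read_camera("wrist"); cv2.imwrite("pics/w9.png",w[180:360,180:460])
```

```text
pos [0.4927 0.2703 0.0703] t 7.7 F [0.3936 0.0927 1.4423] jaw 0.9991598246335412 total mm(tool) [ 1.154   3.2925 -0.3273] deg [-0.2635  0.0042 -0.1874] n 1
[ 1.2  3.3 -0.3] [-0.26  0.   -0.19]
```

View pics/w9.png

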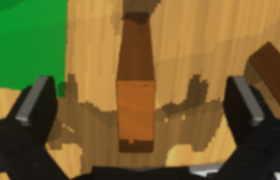

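Request:
{"fn": "drive_tool", "kwargs": {"rows": [{"rx":0,"ry":0,"rz":0,"x":0,"y":2,"z":0,"jaw":1},{"rx":0,"ry":0,"rz":0,"x":0,"y":1,"z":0,"jaw":1},{"rx":0,"ry":0,"rz":0,"x":0,"y":0,"z":0,"jaw":1},{"rx":0,"ry":0,"rz":0,"x":0,"y":0,"z":0,"jaw":1},{"rx":0,"ry":0,"rz":0,"x":0,"y":0,"z":0,"jaw":1},{"rx":0,"ry":0,"rz":0,"x":0,"y":0,"z":0,"jaw":1}], "newtons": 50}}

```text
t: 8.35
tool_pos: [0.4928, 0.2704, 0.0675]
orientation: [[0.075, 0.005, 0.997], [-0.997, 0.004, 0.075], [-0.004, -1.0, 0.005]]
ft_force: [-0.5, 0.7, -0.3]
gripper_width: 0.18
```

Run:
```python
from h import *
plan([.4925,.2691,.16],.11,250)
```

```text
pos [0.4928 0.2704 0.0675] t 8.35 F [-0.4979  0.7475 -0.2614] jaw 0.1802312206202651 total mm(tool) [  0.9493 -92.4606   0.0417] deg [-0.3058 -1.9908 -0.1966] n 1
[  0.9 -92.5   0. ] [-0.31 -1.99 -0.2 ]
```

Request:
{"fn": "drive_tool", "kwargs": {"rows": [{"rx":0,"ry":0,"rz":0,"x":0,"y":-15,"z":0,"jaw":1},{"rx":0,"ry":0,"rz":0,"x":0,"y":-30,"z":0,"jaw":1},{"rx":0,"ry":0,"rz":0,"x":0,"y":-35,"z":0,"jaw":1},{"rx":0,"ry":0,"rz":0,"x":0,"y":-20,"z":0,"jaw":1},{"rx":0,"ry":0,"rz":0,"x":0,"y":0,"z":0,"jaw":1}]}}

```text
t: 8.85
tool_pos: [0.4914, 0.2695, 0.169]
orientation: [[0.075, 0.0, 0.997], [-0.997, 0.001, 0.075], [-0.001, -1.0, 0.001]]
ft_force: [0.7, 0.3, -1.0]
gripper_width: 0.178
```

Run:
```python
from h import *
plan([*jw(.0024,.160),.165],.11,25)
w=vision.read_camera("wrist"); cv2.imwrite("pics/w10.png",w)
```

```text
pos [0.4914 0.2695 0.169 ] t 8.85 F [ 0.7091  0.3297 -1.0266] jaw 0.1784357711791126 total mm(tool) [173.3389   3.7778  41.134 ] deg [-0.0305 -1.9963 -0.0815] n 8
[21.7  0.5  5.1] [-0.   -0.25 -0.01]
[21.7  0.5  5. ] [-0.   -0.25 -0.01]
[21.7  0.5  5. ] [-0.   -0.25 -0.01]
[21.7  0.5  4.9] [-0.   -0.25 -0.01]
[21.8  0.5  4.8] [-0.   -0.25 -0.01]
[21.8  0.5  4.7] [-0.   -0.25 -0.01]
[21.8  0.5  4.6] [-0.   -0.25 -0.01]
[21.8  0.5  4.5] [-0.   -0.25 -0.01]
```

View pics/w10.png

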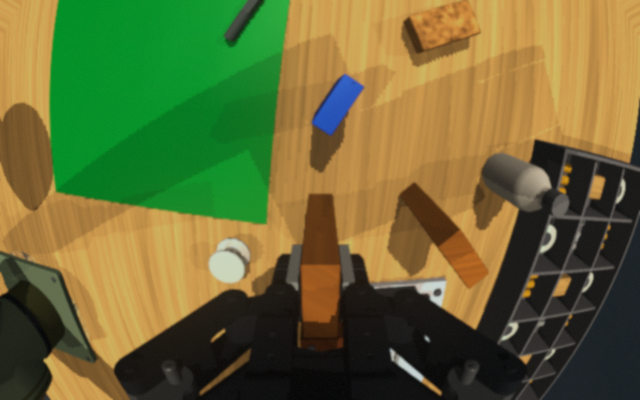

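Spacer held upright between the pads, at (320, 300), and clear of the bench. Moving to above the gap.

Request:
{"fn": "drive_tool", "kwargs": {"rows": [{"rx":0,"ry":-0.3,"rz":0,"x":20,"y":0,"z":5,"jaw":1},{"rx":0,"ry":-0.3,"rz":0,"x":25,"y":0,"z":6,"jaw":1},{"rx":0,"ry":-0.3,"rz":0,"x":25,"y":0,"z":6,"jaw":1},{"rx":0,"ry":-0.3,"rz":0,"x":25,"y":0,"z":6,"jaw":1},{"rx":0,"ry":-0.3,"rz":0,"x":25,"y":0,"z":6,"jaw":1},{"rx":0,"ry":-0.3,"rz":0,"x":25,"y":0,"z":6,"jaw":1},{"rx":0,"ry":-0.2,"rz":0,"x":14,"y":0,"z":4,"jaw":1},{"rx":0,"ry":0,"rz":0,"x":5,"y":0,"z":1,"jaw":1}]}}

```text
t: 9.7
tool_pos: [0.5402, 0.1028, 0.1527]
orientation: [[0.115, -0.025, 0.993], [-0.993, -0.006, 0.114], [0.003, -1.0, -0.025]]
ft_force: [0.1, 0.1, -0.4]
gripper_width: 0.183
```

Run:
```python
from h import *
plan([*jw(.0024,.160),.165],.11,2500)
w=vision.read_camera("wrist"); cv2.imwrite("pics/w11.png",w)
```

```text
pos [0.5402 0.1028 0.1527] t 9.7 F [ 0.0799  0.1429 -0.4344] jaw 0.18312450816146705 total mm(tool) [  3.7121 -12.4269   4.4824] deg [1.4464 0.2719 0.1605] n 1
[  3.7 -12.4   4.5] [1.45 0.27 0.16]
```

View pics/w11.png

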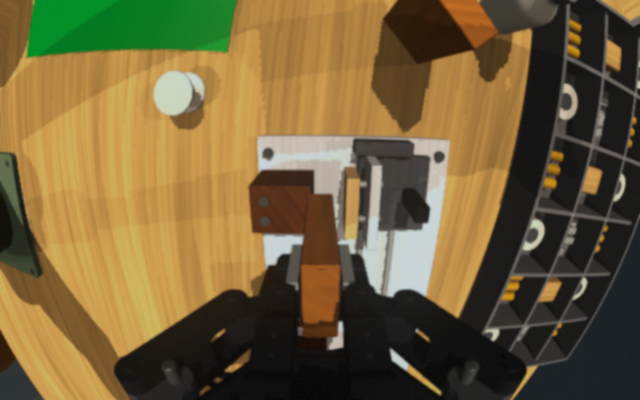

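Request:
{"fn": "drive_tool", "kwargs": {"rows": [{"rx":0.8,"ry":0.2,"rz":0.1,"x":3,"y":-4,"z":3,"jaw":1},{"rx":0.6,"ry":0,"rz":0,"x":1,"y":0,"z":2,"jaw":1},{"rx":0,"ry":0,"rz":0,"x":0,"y":0,"z":0,"jaw":1}]}}

```text
t: 10.05
tool_pos: [0.5446, 0.1003, 0.1549]
orientation: [[0.111, -0.003, 0.994], [-0.994, -0.001, 0.111], [0.001, -1.0, -0.003]]
ft_force: [0.6, -1.3, -0.8]
gripper_width: 0.183
```

Run:
```python
from h import *
plan([*jw(.0024,.160),.165],.11,2500)
w=vision.read_camera("wrist"); cv2.imwrite("pics/w12.png",w);cv2.imwrite("pics/w12c.png",cv2.resize(w[120:350,230:450],None,fx=2.6,fy=2.6,interpolation=cv2.INTER_CUBIC))
```

```text
pos [0.5446 0.1003 0.1549] t 10.05 F [ 0.5623 -1.2638 -0.8248] jaw 0.1832794535170542 total mm(tool) [  0.6747 -10.0806   0.6721] deg [0.1643 0.0983 0.0368] n 1
[  0.7 -10.1   0.7] [0.16 0.1  0.04]
```

View pics/w12c.png

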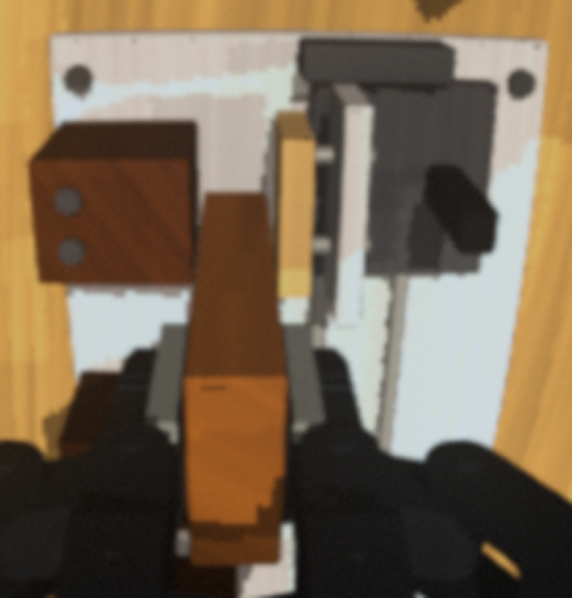

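Run:
```python
from h import *
st=robot.get_state()
for n,q,z in [("c1",(194,155),.06),("c2",(192,284),.06),("c4",(41,282),.06),("p1",(279,138),.06),("p2",(279,296),.06),("p4",(311,297),.06),("p3",(314,138),.06),("sb1",(204,194),.0875),("sb2",(267,193),.0875),("st1",(185,377),.1775),("st2",(285,375),.1775),("st3",(192,563),.1775),("st4",(277,563),.1775)]:
    print(n,tojig(wun(un([q],2.6,(230,120))[0],z,st)))
print(tojig(st["tool_pos"]))
```

```text
c1 [-0.0097  0.182   0.06  ]
c2 [-0.011   0.1414  0.06  ]
c4 [-0.0579  0.1414  0.06  ]
p1 [0.0145 0.1871 0.06  ]
p2 [0.0155 0.1374 0.06  ]
p4 [0.0253 0.1371 0.06  ]
p3 [0.0245 0.1872 0.06  ]
sb1 [-0.0058  0.1796  0.0875]
sb2 [0.0102 0.1799 0.0875]
st1 [-0.0053  0.181   0.1775]
st2 [0.0098 0.1814 0.1775]
st3 [-0.0052  0.1414  0.1775]
st4 [0.0098 0.1415 0.1775]
[0.0017 0.1608 0.1551]
```

Request:
{"fn": "drive_tool", "kwargs": {"rows": [{"rx":0.1,"ry":0,"rz":0,"x":-1,"y":7,"z":0.5,"jaw":1},{"rx":0,"ry":0,"rz":0,"x":0,"y":7,"z":0,"jaw":1},{"rx":0,"ry":0,"rz":0,"x":0,"y":4,"z":0,"jaw":1},{"rx":0,"ry":0,"rz":0,"x":0,"y":0,"z":0,"jaw":1}]}}

```text
t: 10.5
tool_pos: [0.5444, 0.1029, 0.1354]
orientation: [[0.114, -0.001, 0.994], [-0.994, -0.0, 0.114], [0.0, -1.0, -0.001]]
ft_force: [-0.1, 0.5, -0.0]
gripper_width: 0.181
```

Run:
```python
from h import *
plan([*jw(.0018,.162),.0875],.11,2500)
```

```text
pos [0.5444 0.1029 0.1354] t 10.5 F [-0.0981  0.5005 -0.0472] jaw 0.18146826352944895 total mm(tool) [ 1.295  47.8966  0.1005] deg [0.0692 0.2298 0.0185] n 1
[ 1.3 47.9  0.1] [0.07 0.23 0.02]
```

Drift is negligible at this speed, so I'm continuing down into the gap.

Request:
{"fn": "drive_tool", "kwargs": {"rows": [{"rx":0,"ry":0.2,"rz":0,"x":1,"y":6,"z":0,"jaw":1},{"rx":0,"ry":0,"rz":0,"x":0,"y":7,"z":0,"jaw":1},{"rx":0,"ry":0,"rz":0,"x":0,"y":4,"z":0,"jaw":1},{"rx":0,"ry":0,"rz":0,"x":0,"y":0,"z":0,"jaw":1}]}}

```text
t: 10.9
tool_pos: [0.5444, 0.1018, 0.1165]
orientation: [[0.11, -0.002, 0.994], [-0.994, -0.001, 0.11], [0.0, -1.0, -0.002]]
ft_force: [0.5, -0.3, -0.9]
gripper_width: 0.177
```

Run:
```python
from h import *
plan([*jw(.0018,.162),.0875],.11,2500)
w=vision.read_camera("wrist");cv2.imwrite("pics/w13c.png",cv2.resize(w[120:350,230:450],None,fx=2.6,fy=2.6,interpolation=cv2.INTER_CUBIC))
```

```text
pos [0.5444 0.1018 0.1165] t 10.9 F [ 0.4863 -0.3369 -0.8903] jaw 0.17736479619874546 total mm(tool) [ 0.1648 28.9991  0.239 ] deg [0.109  0.0065 0.0222] n 1
[ 0.2 29.   0.2] [0.11 0.01 0.02]
```

View pics/w13c.png

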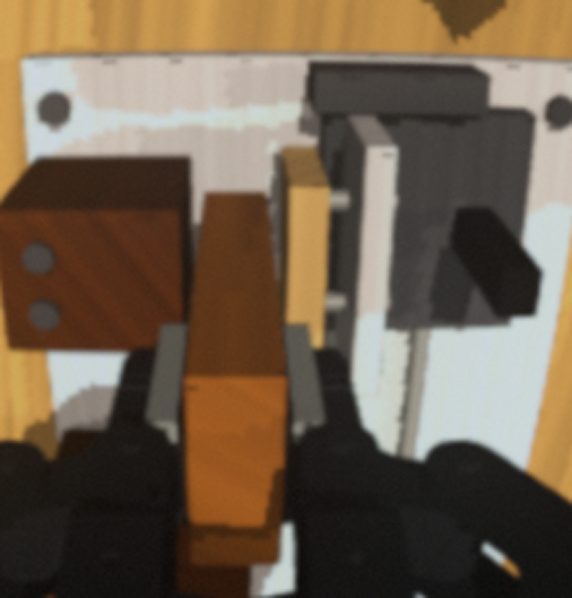

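Request:
{"fn": "drive_tool", "kwargs": {"rows": [{"rx":0.1,"ry":0,"rz":0,"x":0,"y":6,"z":0,"jaw":1},{"rx":0,"ry":0,"rz":0,"x":0,"y":7,"z":0,"jaw":1},{"rx":0,"ry":0,"rz":0,"x":0,"y":7,"z":0,"jaw":1},{"rx":0,"ry":0,"rz":0,"x":0,"y":4,"z":0,"jaw":1},{"rx":0,"ry":0,"rz":0,"x":0,"y":0,"z":0,"jaw":1},{"rx":0,"ry":0,"rz":0,"x":0,"y":0,"z":0,"jaw":1},{"rx":0,"ry":0,"rz":0,"x":0,"y":0,"z":0,"jaw":1}]}}

```text
t: 11.65
tool_pos: [0.5448, 0.1018, 0.0908]
orientation: [[0.11, 0.001, 0.994], [-0.994, -0.0, 0.11], [0.0, -1.0, 0.001]]
ft_force: [0.8, 0.3, -0.2]
gripper_width: 0.183
```

Run:
```python
from h import *
plan([*jw(.0018,.162),.0875],.11,2500)
w=vision.read_camera("wrist");cv2.imwrite("pics/w14c.png",cv2.resize(w[120:350,230:450],None,fx=2.6,fy=2.6,interpolation=cv2.INTER_CUBIC))
```

```text
pos [0.5448 0.1018 0.0908] t 11.65 F [ 0.7811  0.267  -0.2252] jaw 0.18336193934425135 total mm(tool) [ 0.1189  3.2573 -0.2542] deg [-0.0527  0.0013  0.0208] n 1
[ 0.1  3.3 -0.3] [-0.05  0.    0.02]
```

View pics/w14c.png

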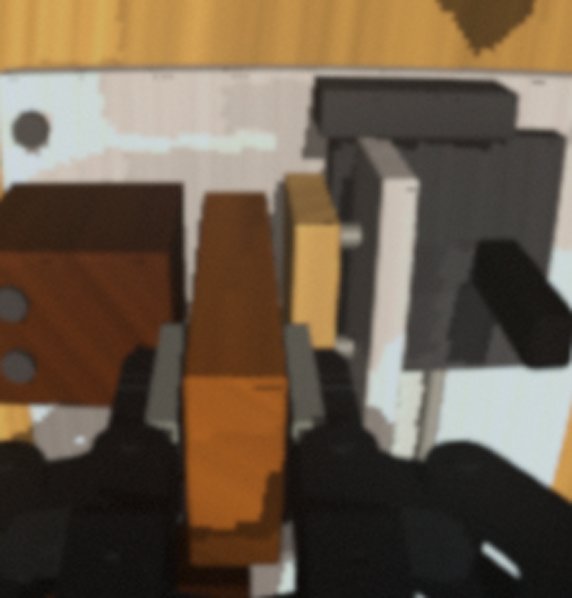

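Request:
{"fn": "drive_tool", "kwargs": {"rows": [{"rx":0,"ry":0,"rz":0,"x":0,"y":1,"z":3,"jaw":1},{"rx":0,"ry":0,"rz":0,"x":0,"y":0,"z":3,"jaw":1},{"rx":0,"ry":0,"rz":0,"x":0,"y":0,"z":2,"jaw":1},{"rx":0,"ry":0,"rz":0,"x":0,"y":0,"z":0,"jaw":1}], "newtons": 80}}

```text
t: 12.1
tool_pos: [0.5522, 0.1026, 0.09]
orientation: [[0.11, -0.002, 0.994], [-0.994, -0.001, 0.11], [0.0, -1.0, -0.002]]
ft_force: [-0.9, -0.3, 0.2]
gripper_width: 0.178
```

Run:
```python
from h import *
print(tojig(robot.get_state()["tool_pos"]))
plan([*jw(.0018+.013,.162),.090],.11,2500)
```

```text
[0.0095 0.1622 0.09  ]
pos [0.5522 0.1026 0.09  ] t 12.1 F [-0.9057 -0.3263  0.1666] jaw 0.1783376607350541 total mm(tool) [0.1706 0.0293 5.33  ] deg [0.1106 0.0127 0.0227] n 1
[0.2 0.  5.3] [0.11 0.01 0.02]
```

Request:
{"fn": "drive_tool", "kwargs": {"rows": [{"rx":0,"ry":0,"rz":0,"x":0,"y":0,"z":3,"jaw":1},{"rx":0,"ry":0,"rz":0,"x":0,"y":0,"z":2,"jaw":1},{"rx":0,"ry":0,"rz":0,"x":0,"y":0,"z":0,"jaw":1}]}}

```text
t: 12.4
tool_pos: [0.5552, 0.1029, 0.0898]
orientation: [[0.11, -0.008, 0.994], [-0.994, -0.001, 0.11], [0.001, -1.0, -0.008]]
ft_force: [-3.9, 0.5, 0.8]
gripper_width: 0.176
```

Run:
```python
from h import *
print(tojig(robot.get_state()["tool_pos"]))
plan([*jw(.0018+.013,.162),.090],.11,2500)
w=vision.read_camera("wrist");cv2.imwrite("pics/w15c.png",cv2.resize(w[120:350,230:450],None,fx=2.6,fy=2.6,interpolation=cv2.INTER_CUBIC))
```

```text
[0.0125 0.1621 0.0898]
pos [0.5552 0.1029 0.0898] t 12.4 F [-3.8858  0.5157  0.7776] jaw 0.17601217509499878 total mm(tool) [ 0.1346 -0.2011  2.3434] deg [0.4401 0.0083 0.0294] n 1
[ 0.1 -0.2  2.3] [0.44 0.01 0.03]
```

View pics/w15c.png

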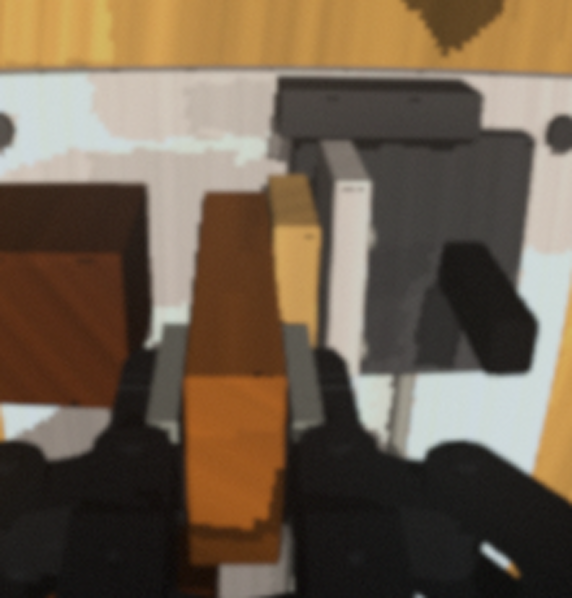

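Request:
{"fn": "drive_tool", "kwargs": {"rows": [{"rx":0.3,"ry":0,"rz":0,"x":0,"y":0,"z":3,"jaw":1},{"rx":0.2,"ry":0,"rz":0,"x":0,"y":0,"z":3,"jaw":1},{"rx":0.2,"ry":0,"rz":0,"x":0,"y":0,"z":3,"jaw":1}]}}

```text
t: 12.75
tool_pos: [0.5578, 0.1032, 0.0891]
orientation: [[0.11, -0.01, 0.994], [-0.994, -0.002, 0.11], [0.001, -1.0, -0.011]]
ft_force: [-10.3, -0.9, 6.8]
gripper_width: 0.177
```

Run:
```python
from h import *
print(tojig(robot.get_state()["tool_pos"]))
plan([*jw(.0018+.013,.162),.090],.11,2500)
w=vision.read_camera("wrist");cv2.imwrite("pics/w16c.png",cv2.resize(w[120:350,230:450],None,fx=2.6,fy=2.6,interpolation=cv2.INTER_CUBIC))
plan([*jw(.0018+.013,.162),.090],.11,2500)
```

```text
[0.0151 0.1621 0.0891]
pos [0.5578 0.1032 0.0891] t 12.75 F [-10.2556  -0.8832   6.8177] jaw 0.17656062802494252 total mm(tool) [ 0.1355 -0.9131 -0.3413] deg [0.6032 0.0045 0.043 ] n 1
[ 0.1 -0.9 -0.3] [0.6  0.   0.04]
pos [0.5578 0.1032 0.089 ] t 12.8 F [-9.2808 -2.0861  6.7656] jaw 0.1765271731038586 total mm(tool) [ 0.1209 -0.9576 -0.3477] deg [0.6158 0.0024 0.0453] n 1
[ 0.1 -1.  -0.3] [0.62 0.   0.05]
```

View pics/w16c.png

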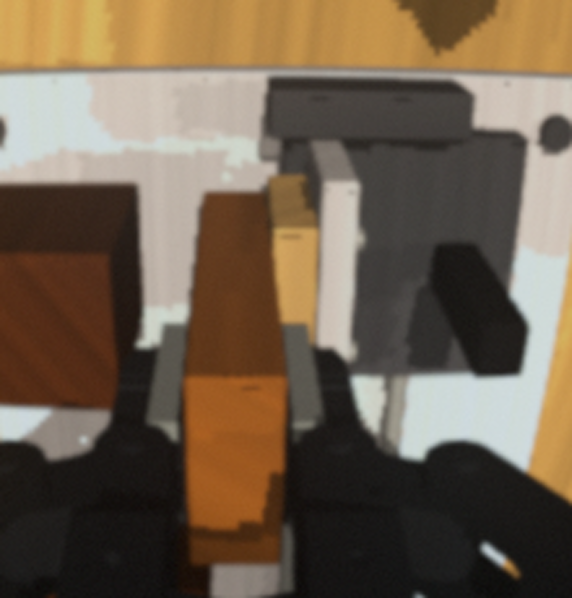

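Run:
```python
from h import *
for i in range(10):
    s=robot.get_state();print(s["t"],tojig(s["tool_pos"]),s["ft_force"],s["moment"])
    t=vision.read_camera("side" if i<5 else "wrist")
    if i==0: cv2.imwrite("pics/sd.png",cv2.resize(t[150:290,230:370],None,fx=4,fy=4,interpolation=cv2.INTER_CUBIC))
cv2.imwrite("pics/w17c.png",cv2.resize(t[170:300,270:400],None,fx=4.5,fy=4.5,interpolation=cv2.INTER_CUBIC))
```

```text
12.8 [0.0151 0.1621 0.089 ] [-9.2808 -2.0861  6.7656] [-0.129   1.7344  0.0394]
12.85 [0.0151 0.1621 0.089 ] [-10.4527  -1.2234   5.1046] [-0.1135  1.8019  0.0602]
12.9 [0.0151 0.1621 0.0891] [-9.3051 -0.3364  5.8299] [-0.1311  1.7342  0.0292]
12.95 [0.0151 0.1621 0.089 ] [-10.0981   0.0195   4.9007] [-0.1249  1.7315  0.0359]
13.0 [0.0151 0.1621 0.089 ] [-10.2832  -1.1004   5.3781] [-0.1302  1.7395  0.0069]
13.05 [0.0151 0.1621 0.089 ] [-10.1498  -1.3753   5.6695] [-0.1689  1.7768 -0.0054]
13.1 [0.0151 0.1621 0.0891] [-9.6253 -1.3075  5.3954] [-0.1573  1.7364  0.0152]
13.15 [0.0151 0.1621 0.089 ] [-9.0818 -0.4657  5.2083] [-0.1552  1.7239  0.073 ]
13.2 [0.0151 0.1621 0.089 ] [-9.164  -1.2697  5.3324] [-0.1687  1.7595  0.031 ]
13.25 [0.0151 0.1621 0.0891] [-9.7004 -1.3095  5.0216] [-0.1464  1.7449  0.0441]
```

View pics/sd.png

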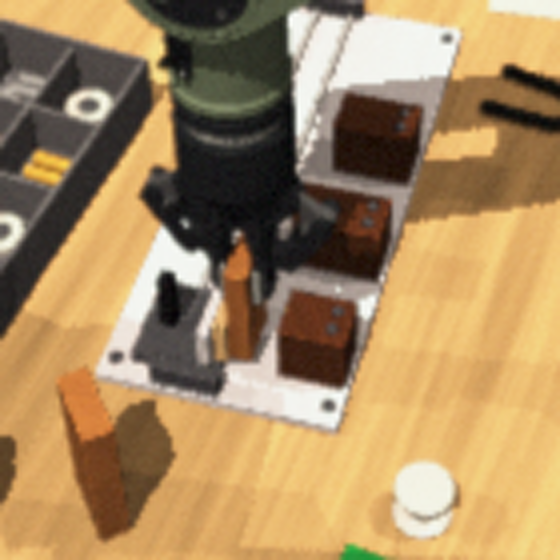

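View pics/w17c.png

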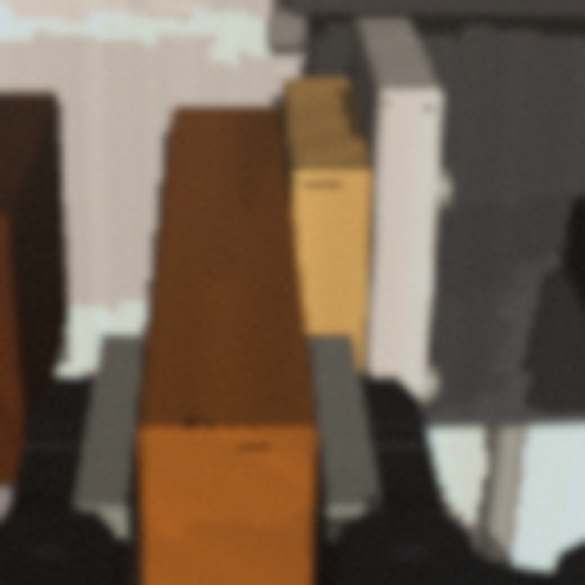

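Run:
```python
from h import *
print(workorder.sign_off())
s=robot.get_state();print(s["t"],tojig(s["tool_pos"]),s["ft_force"],s["gripper_width"])
```

```text
the job is handed in; nothing more can be done
None
the job is handed in; nothing more can be done
```

I handed the job in at about 13.3 s on the robot's clock, with the panel pressed and the spacer still gripped. Sign-off gave no verdict, so these are my own last checks.

- **Carrier:** I pushed it by the post until its panel was opposite stop_c, the short block at the far end. In the last wrist image before lifting away, the panel's middle was about 1.4 mm from the stop's middle.
- **Spacer:** I took the small brown one and left the blue and the large brown ones alone. It went into the middle of the gap, upright and square, with its lower end about 22 mm above the bench by the arm's reading.
- **Press:** The push against the panel held steady at about 9 to 10 N for half a second before hand-in. That is above the 6 N needed, and the images show the panel meeting the fence to within about 0.5 mm. The fingertips were about 72 mm above the bench, over the panel's 60 mm top.
- **Bystanders:** I saw none of them move, but I did not measure their positions at the end.

**Disagreements:**
- The fixed cameras and the wrist camera differed by 3 to 4 mm in x. I used the wrist camera for the gripping and fitting.
- About 5 N of upward force remained on the tool while pressing. I put it down to friction against the panel and left it.

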